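Sort the logger batteries by length into their spring charging cradles

ROBOT

A 6-joint arm with a two-finger parallel gripper is mounted at the origin on the work surface. World frame = base frame: x ahead of the robot, y to its left, z up, the work surface at z = 0. Lengths are in m, angles in rad, forces in N, time in s.
With the tool pointing down it reaches from about 0.275 to 0.825 m from the base axis. Payload 4.9 kg.
Tool frame: the origin (TCP) lies at the very end of the fingers, on their centre line; the grasp point (between the pads) lies 19 mm behind it; z points along the fingers, y is the line along which they close (so a half turn about z gives the same grasp; the last joint's range is limited). The gripper opens to 85 mm and grips with 20 to 120 N. Pads are 22 mm wide; open, the fingers measure 114 mm over their backs; the gripper's body (76 mm by 85 mm) begins 54 mm behind the grasp point. The pads swing forward as they close: fully open they stand 13 mm farther back than shut.
Start: joints at [-1.433, 0.326, -0.193, 1.052, 0, 1.437], TCP at [0.148, -0.53, 0.231] pointing down, gripper open.
Joint ranges: [-2.65, 2.65], [-0.97, 1.79], [-1.3, 1.35], [-1.93, 2.1], [-1.47, 1.37], [-3.14, 3.14]. Speed limits (rad/s): [2.57, 2.57, 3.14, 3.14, 3.14, 3.14].

INTERFACE

Orientations are given as a unit quaternion [w, x, y, z].
In Python, from plant import status, optics, job gives the robot as it stands.
- The arm moves only by the shell command python3 -m pendant 'ROWS' [FORCE]. ROWS is JSON, a list that holds one entry, the list of rows, each a list of 7 numbers: the shift along the tool's x, y, z in cm, then the turn, a rotation vector about the tool's x, y, z in degrees, then the finger opening in cm, from 0 to 8.54. In form: [[[dx, dy, dz, wx, wy, wz, fingers], ...]]. A call has exactly 10 rows; each row shifts and turns the commanded pose from where the row before left it, along the tool's axes as they then stand; what a row does not reach is not made up. A row lasts 1/10 s, in which the tool goes at most 50 mm and 8.59 degrees, less where a joint would pass 70% of its speed; a pose out of reach is approached as far as the arm can. A call with a gripper value outside its range is refused whole. The fingers move at their own pace and stop on an object; FORCE is the grip in N (left out, the last holds). Time passes only in rows, so rows that do not move let the fingers close, or fill a call up. It gives the time, the measured TCP pose, the force, the opening and the grip force at its end, in the units of the state.
- status.get_obs(): the state, without advancing time (a new reading comes with each control period).
- optics.grab_frame(name): name is "side" or "top"; returns a dict with "color" (400x640x3 uint8, blue, green, red), "fx", "fy", "cx", "cy" (pixels), "k1" (the pictures are not rectified: a ray, as slopes to the right and down, at radius r is drawn at 1 + k1 r^2 times it, then the intrinsics apply), "rvec" (rotation vector, rad) and "tvec" (3), from world to camera coordinates, as OpenCV has them. Camera axes: x right, y down, z forward; pixel columns grow to the right and rows downward; lengths in m; the calibration is good to about 2 mm. A picture is of the moment at which its call begins. There is no depth.
- job.job_done(): hands the job in; it is judged then, once.
The state is a dict: "t": time; "joint_positions": joint angles; "qvel": joint speeds; "joint_efforts": joint torques, N m; "eef_pos": TCP position; "tool_rot": TCP orientation; "contact_force": force on the tool from outside, world axes, zero at the start; "torque": the same for the moment, N m; "grip_width": finger opening in m; "grasp_force": force on a finger pad.
Only numpy, scipy, OpenCV 4.12 (cv2) and the standard library are available. Lean on these libraries where they do the work, as an engineer would, in place of code of your own. Each camera call takes 0.05 s, during which the arm holds its last target. There are 200 camera calls.

TASK

Put the three look-alike battery packs on charge: sort them by length, each into the cradle of its own length, flat on the cradle floor with its brass contacts against the fixed contact wall, tucked under the lip of that wall and held there by the spring slider. Leave the other things on the bench where they are.

Things in the scene. Friction and masses are not known exactly. Their poses are not given: they have to be found in the camera images.
- pack_short_centre (a point): Centre of the short battery pack: a plain grey block 60 mm long (its x), 26 mm wide (y), 16 mm high (z), 45 to 140 g, lying flat on the bench. The three packs are alike but for their length (60, 75, 90 mm). Its +x points to the end with two brass contacts; the other end is plain. Grip it across its width.
- pack_short_contacts (a point): Middle of the contact end face of the short pack, 30 mm from its centre along its x.
- cradle_short_seat (a point): Where the centre of the seated short pack belongs in its fixed white cradle, 24 mm above the bench; z up, +x towards the fixed contact wall. The cradle floor, 8 mm below, is a rib 16 mm wide, open beside the pack in mid-length for fingers. Cheeks 31 mm apart and 10 mm high guide the ends. The three cradles are alike but for length.
- cradle_short_wall (a point): Inner face of the fixed contact wall of the short cradle, 30 mm from the seat point. The lip on its top overhangs the pack by 3 mm, underside 18.5 mm, top 22 mm above the floor. Held level over this lip a pack cannot reach the slider; lowered from a tilt, with the slider pushed back, its contact end passes the lip and, let go, the spring carries it under.
- spring_short (a joint): Travel (m) of the steel spring slider at the -x end: 0 free, face 25 mm from the seat point; 0.014 at its stop, 39 mm. It is 17.5 mm high above the floor and pushes with 3 N at 0, 4.5 N at 0.005 (pack seated), 7.2 N at the stop. The plain pack end goes in first, tilted some 20 to 35 degrees down, and pushes it back.
- pack_middle_centre (a point): Centre of the middle battery pack: a plain grey block 75 mm long (its x), 26 mm wide (y), 16 mm high (z), 45 to 140 g, lying flat on the bench. The three packs are alike but for their length (60, 75, 90 mm). Its +x points to the end with two brass contacts; the other end is plain. Grip it across its width.
- pack_middle_contacts (a point): Middle of the contact end face of the middle pack, 37.5 mm from its centre along its x.
- cradle_middle_seat (a point): Where the centre of the seated middle pack belongs in its fixed white cradle, 24 mm above the bench; z up, +x towards the fixed contact wall. The cradle floor, 8 mm below, is a rib 16 mm wide, open beside the pack in mid-length for fingers. Cheeks 31 mm apart and 10 mm high guide the ends. The three cradles are alike but for length.
- cradle_middle_wall (a point): Inner face of the fixed contact wall of the middle cradle, 37.5 mm from the seat point. The lip on its top overhangs the pack by 3 mm, underside 18.5 mm, top 22 mm above the floor. Held level over this lip a pack cannot reach the slider; lowered from a tilt, with the slider pushed back, its contact end passes the lip and, let go, the spring carries it under.
- spring_middle (a joint): Travel (m) of the steel spring slider at the -x end: 0 free, face 32.5 mm from the seat point; 0.014 at its stop, 46.5 mm. It is 17.5 mm high above the floor and pushes with 3 N at 0, 4.5 N at 0.005 (pack seated), 7.2 N at the stop. The plain pack end goes in first, tilted some 20 to 35 degrees down, and pushes it back.
- pack_long_centre (a point): Centre of the long battery pack: a plain grey block 90 mm long (its x), 26 mm wide (y), 16 mm high (z), 45 to 140 g, lying flat on the bench. The three packs are alike but for their length (60, 75, 90 mm). Its +x points to the end with two brass contacts; the other end is plain. Grip it across its width.
- pack_long_contacts (a point): Middle of the contact end face of the long pack, 45 mm from its centre along its x.
- cradle_long_seat (a point): Where the centre of the seated long pack belongs in its fixed white cradle, 24 mm above the bench; z up, +x towards the fixed contact wall. The cradle floor, 8 mm below, is a rib 16 mm wide, open beside the pack in mid-length for fingers. Cheeks 31 mm apart and 10 mm high guide the ends. The three cradles are alike but for length.
- cradle_long_wall (a point): Inner face of the fixed contact wall of the long cradle, 45 mm from the seat point. The lip on its top overhangs the pack by 3 mm, underside 18.5 mm, top 22 mm above the floor. Held level over this lip a pack cannot reach the slider; lowered from a tilt, with the slider pushed back, its contact end passes the lip and, let go, the spring carries it under.
- spring_long (a joint): Travel (m) of the steel spring slider at the -x end: 0 free, face 40 mm from the seat point; 0.014 at its stop, 54 mm. It is 17.5 mm high above the floor and pushes with 3 N at 0, 4.5 N at 0.005 (pack seated), 7.2 N at the stop. The plain pack end goes in first, tilted some 20 to 35 degrees down, and pushes it back.
- beaker: Bystander: glass beaker 68 mm across, 85 mm high; origin on its underside. Leave it alone.
- dropper: Bystander: white dropper bottle 30 mm across, 65 mm high; origin on its underside. Leave it alone.
- tape_roll: Bystander: yellow tape roll 76 mm across, 22 mm high, lying flat; origin on its underside. Leave it alone.
- tweezers: Bystander: steel tweezers 150 mm long, lying along its x; origin on its underside. Leave it alone.
- tube_float: Bystander: white round float with six small tubes, 72 mm across, 44 mm high; origin on its underside. Leave it alone.
- boss_head: Bystander: aluminium clamp boss about 65 mm long, 25 mm high; origin on its underside. Leave it alone.
- screwdriver: Bystander: screwdriver 170 mm long lying on the bench; origin on its underside. Leave it alone.
Mind the look-alikes: they are no part of the job. What is shaped like the part that bears cradle_long_seat but brown or turquoise is not meant.

How it is judged:
By the outcome, as a careful person would: the job done as asked, in the order asked, and still so for the second after the job is handed in, with the robot touching nothing.
It also fails if it takes over 72 s, if anything falls off the work surface, if the arm or the gripper's body presses on something with over 40 N, if the wrist force passes 120 N, or if a joint passes its speed limit or range.

## Working session

There is one attempt and no reset: what is moved stays moved. The work goes in short steps, Python scripts to look and compute and a shell command to move; the robot and the scene stay as the last step left them, time stands still between calls to the robot, and variables do not carry over. Pictures are saved under pics/ and viewed, at most 10 in all, crops included, and the job is handed in when it is done.

```bash
mkdir -p pics; ls
python3 - <<'E'
from plant import status, optics
import cv2,numpy as np
o=status.get_obs(); print(o)
for n in("top","side"):
    f=optics.grab_frame(n); cv2.imwrite(f"pics/{n}0.png",f["color"]); print({k:v for k,v in f.items() if k!="color"})
    np.savez(f"pics/{n}0.npz",**f)
E
```

```text
pics
{'t': 0.0, 'joint_positions': array([-1.43316297e+00,  3.26915474e-01, -1.93608161e-01,  1.05199321e+00,
       -1.94505161e-05,  1.43662409e+00]), 'qvel': array([ 0.00085419,  0.00054384, -0.00019632,  0.00054818,  0.0007019 ,
       -0.0008669 ]), 'joint_efforts': array([-7.22890527e-04, -4.43403840e+01,  2.62437844e+01,  1.56279362e-02,
        2.69095005e-05,  9.85881201e-06]), 'eef_pos': array([ 0.14759733, -0.52921197,  0.23050809]), 'tool_rot': array([-8.60239319e-04,  9.90779052e-01,  1.35484799e-01, -1.12139660e-05]), 'contact_force': array([ 1.00360989,  0.3355643 , -0.54020779]), 'torque': array([ 0.04153118, -0.02703644, -0.03714961]), 'grasp_force': 0.0, 'grip_width': 0.0853701615979466}
{'fx': 385.6444428419646, 'fy': 385.6444428419646, 'cx': 317.0958157629044, 'cy': 201.82399923260317, 'k1': -0.00733299904132067, 'rvec': array([ 2.15735697, -2.12005521,  0.16373536]), 'tvec': array([-0.06348966,  0.53864496,  0.96046991])}
{'fx': 389.4381238203777, 'fy': 389.4381238203777, 'cx': 319.86105599513274, 'cy': 198.7752410087268, 'k1': -0.027635731825976683, 'rvec': array([ 0.43939478, -2.59638268,  1.40271881]), 'tvec': array([0.50285028, 0.15692679, 0.99249575])}
```

View pics/top0.png

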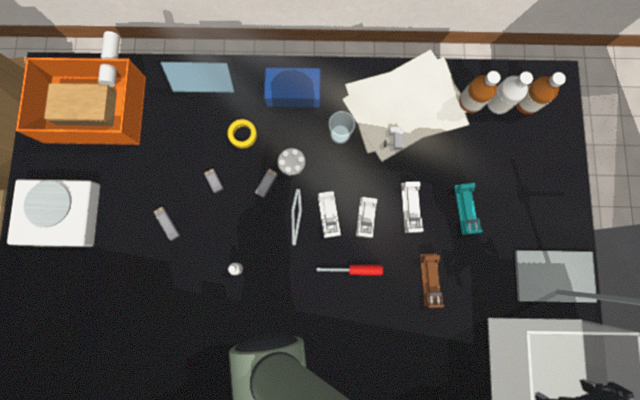

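View pics/side0.png

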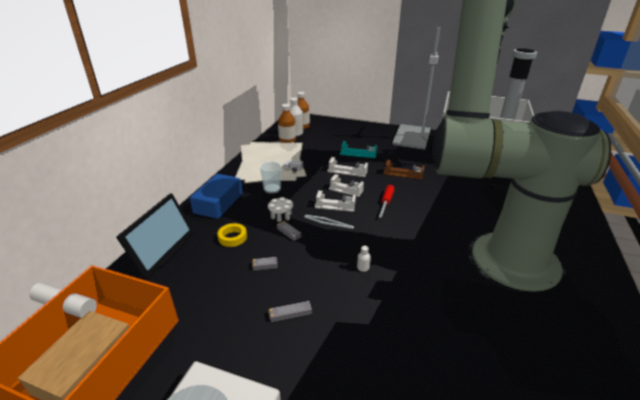

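The top view shows the packs at about (166,223), (213,181) and (265,183). The white cradles are at (329,214), (367,216) and (412,207). The turquoise and brown ones are decoys. Next I'll enlarge these areas.

```bash
cat > h.py <<'E'
import numpy as np, cv2
from scipy.spatial.transform import Rotation as R
def load(n): return dict(np.load(n))
def ray(f,uv):
    uv=np.atleast_2d(np.array(uv,float)); K=np.array([[f["fx"],0,f["cx"]],[0,f["fy"],f["cy"]],[0,0,1]],float)
    p=cv2.undistortPoints(uv.reshape(-1,1,2),K,np.array([float(f["k1"]),0,0,0])).reshape(-1,2)
    M=R.from_rotvec(f["rvec"]).as_matrix(); d=np.c_[p,np.ones(len(p))]@M; return -M.T@f["tvec"],d
def plane(f,uv,z):
    c,d=ray(f,uv); return c+d*((z-c[2])/d[:,2])[:,None]
def proj(f,P):
    K=np.array([[f["fx"],0,f["cx"]],[0,f["fy"],f["cy"]],[0,0,1]],float)
    return cv2.projectPoints(np.atleast_2d(np.array(P,float)),f["rvec"],f["tvec"],K,np.array([float(f["k1"]),0,0,0]))[0].reshape(-1,2)
E
python3 - <<'E'
from h import *
t=load("pics/top0.npz"); im=t["color"]
a=cv2.resize(im[155:255,145:285],None,fx=4,fy=4,interpolation=cv2.INTER_CUBIC)
b=cv2.resize(im[175:245,310:440],None,fx=6,fy=6,interpolation=cv2.INTER_CUBIC)[:, :800]
cv2.imwrite("pics/a.png",a);cv2.imwrite("pics/b.png",b)
g=im.max(2)
for name,(x0,y0,x1,y1),th in [("p1",(145,200,190,245),70),("p2",(198,162,228,198),70),("p3",(250,165,280,200),70),("c1",(312,185,346,242),110),("c2",(350,190,384,242),110),("c3",(394,175,432,240),110)]:
    m=(g[y0:y1,x0:x1]>th).astype(np.uint8)
    n,l,s,c=cv2.connectedComponentsWithStats(m); k=1+s[1:,4].argmax()
    pts=cv2.findNonZero((l==k).astype(np.uint8)).reshape(-1,2)+[x0,y0]
    z=0.016 if name[0]=="p" else 0.03
    w=plane(t,pts,z); r=cv2.minAreaRect((w[:,:2]*1000).astype(np.float32)); print(name,len(pts),pts.mean(0).round(1),w.mean(0).round(4),[np.round(v,1) for v in r])
c,d=ray(t,[[320,200]]);print(c,d);
E
```

```text
p1 405 [165.8 223.4] [0.4792 0.346  0.016 ] [array([479.4, 346. ]), array([95.8, 30.3]), np.float64(33.9)]
p2 266 [213.1 180.3] [0.5978 0.2274 0.016 ] [array([597.7, 227.9]), array([66.3, 29.9]), np.float64(28.9)]
p3 297 [265.6 182.6] [0.5938 0.0854 0.016 ] [array([594.1,  85.2]), array([28.4, 77.9]), np.float64(61.1)]
c1 783 [328.8 213.9] [ 0.5104 -0.0852  0.03  ] [array([511. , -85.1]), array([120.9,  45. ]), np.float64(9.9)]
c2 698 [366.3 216.8] [ 0.5044 -0.1833  0.03  ] [array([ 504.7, -183.4]), array([ 46.1, 106.7]), np.float64(82.8)]
c3 913 [411.5 206.7] [ 0.5331 -0.3022  0.03  ] [array([ 534.1, -303.1]), array([135.9,  50.9]), np.float64(2.4)]
[ 0.38398466 -0.05860042  1.03237277] [[ 0.16010021 -0.00294567 -0.98713643]]
```

View pics/a.png

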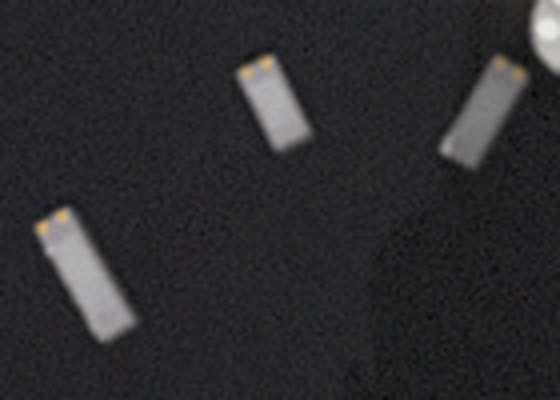

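View pics/b.png

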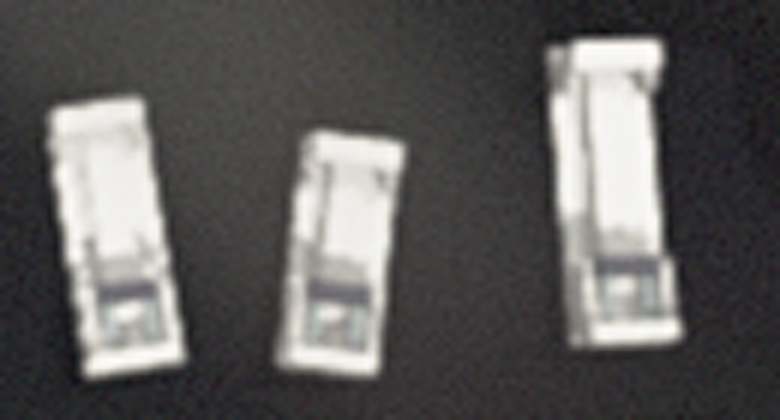

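All contact ends and fixed walls point to the far side (+x). p1 is long, p2 short and p3 middle; c1 is middle, c2 short and c3 long. I'll refine the packs with two views and the cradles with edge profiles on the known heights.

```bash
cat > m.py <<'E'
from h import *
t=load("pics/top0.npz"); s=load("pics/side0.npz")
gt=cv2.GaussianBlur(t["color"].max(2).astype(np.float32),(0,0),.6)
def blob(f,c,rad,th):
    im=f["color"].max(2); x0,y0=int(c[0])-rad,int(c[1])-rad
    m=(im[y0:y0+2*rad,x0:x0+2*rad]>th).astype(np.uint8); n,l,st,ce=cv2.connectedComponentsWithStats(m); k=1+st[1:,4].argmax()
    return ce[k]+[x0,y0], st[k]
for n,ct,yaw0 in [("long",(166,223),33),("short",(213,181),29),("mid",(265,183),-29)]:
    uv,_=blob(t,ct,24 if n!="mid" else 17,70); P=plane(t,uv,.008)[0]
    q=proj(s,P)[0]; uvs,st=blob(s,q,26,75); Ps=plane(s,uvs,.008)[0]
    c1,d1=ray(t,uv);c2,d2=ray(s,uvs); A=np.c_[d1[0],-d2[0]]; ab=np.linalg.lstsq(A,c2-c1,rcond=None)[0]; X=(c1+ab[0]*d1[0]+c2+ab[1]*d2[0])/2
    print(n,P.round(4),Ps.round(4),"tri",X.round(4),st)
def samp(P): 
    q=proj(t,P).astype(np.float32); return cv2.remap(gt,q[:,0].reshape(1,-1),q[:,1].reshape(1,-1),cv2.INTER_LINEAR).ravel()
def edges(v,st,n0,k=12):
    g=np.gradient(v); return [(round(float(st[i]*1000),1),int(g[i]*10)) for i in range(1,len(g)-1) if abs(g[i])>=k/10 and abs(g[i])>abs(g[i-1]) and abs(g[i])>=abs(g[i+1])]
for n,c,yaw,L in [("mid",(.5104,-.0852),9.9,75),("short",(.5044,-.1833),-7.2,60),("long",(.5331,-.3022),2.4,90)]:
    a=np.radians(yaw);u=np.array([np.cos(a),np.sin(a)]);w=np.array([-u[1],u[0]]); st=np.arange(-.085,.085,.0005)
    for z in(.038,.0335):
        v=np.mean([samp(np.c_[np.array(c)+st[:,None]*u+o*w,np.full(len(st),z)]) for o in np.arange(-.008,.0081,.002)],0); print(n,z,"axial",edges(v,st,0))
    sl=np.arange(-.04,.04,.0005)
    for o in (-L/2e3-.012,-L/2e3,-.005,.005,L/2e3-.003,L/2e3+.001,L/2e3+.005):
        v=samp(np.c_[np.array(c)+sl[:,None]*w+o*u,np.full(len(sl),.038)]); print("  lat at",round(o*1000),edges(v,sl,0,25))
E
python3 m.py
```

```text
long [0.4798 0.3491 0.008 ] [0.4807 0.346  0.008 ] tri [0.4796 0.3481 0.0107] [  6  16  43  19 504]
short [0.5994 0.2296 0.008 ] [0.6006 0.2259 0.008 ] tri [0.5988 0.2288 0.011 ] [ 14  20  25  11 227]
mid [0.5954 0.0866 0.008 ] [0.6573 0.0034 0.008 ] tri [0.5996 0.0833 0.0693] [  6   0  25  17 284]
mid 0.038 axial [(-59.5, 157), (-50.0, -64), (-38.0, 38), (-30.5, -91), (-21.5, 57), (-10.0, 36), (47.0, 14), (58.0, -134)]
mid 0.0335 axial [(-59.5, 156), (-49.5, -64), (-38.0, 38), (-30.0, -92), (-21.0, 56), (-9.5, 36), (47.5, 14), (59.0, -135)]
  lat at -50 [(-22.5, 143), (-20.0, 147), (-19.0, 158), (-17.0, 31), (-15.0, -33), (21.0, -120), (22.5, -116), (25.0, -84)]
  lat at -38 [(-24.5, 42), (-20.5, 145), (-14.5, -54), (-2.5, 27), (9.0, -27), (15.0, 52), (19.5, -121), (23.5, -152)]
  lat at -5 [(-22.5, 134), (-20.0, 143), (-16.5, 39), (10.5, -65), (14.5, 68), (22.0, -164)]
  lat at 5 [(-20.5, 147), (-18.0, 92), (22.0, -153)]
  lat at 34 [(-20.0, 134), (-17.0, 56), (21.0, -140), (22.5, -136), (25.0, -87)]
  lat at 38 [(-24.0, 65), (-20.5, 123), (-18.5, 65), (22.0, -113), (24.5, -105)]
 
[... 2614 characters left out ...]
7), (6.5, -41), (9.0, -61), (12.0, 38), (15.0, 42), (22.0, -68), (24.5, -178), (28.0, -119)]
  lat at 42 [(-22.5, 57), (-19.0, 102), (-17.5, 108), (-13.5, 51), (-11.5, 35), (6.5, -40), (10.0, -55), (12.0, 28), (15.5, 28), (25.0, -128), (26.5, -133), (28.0, -91)]
  lat at 46 [(-22.5, 97), (-21.0, 95), (-19.5, 82), (-18.5, 86), (-12.0, 65), (-11.0, 63), (-8.5, 53), (6.5, -35), (9.5, -41), (13.0, 30), (17.0, -55), (18.5, -55), (20.0, -57), (21.5, -60), (25.0, -83), (26.0, -81)]
  lat at 50 [(-25.0, 68), (-23.0, 123), (-21.5, 123), (-19.5, 90), (-15.0, -36), (-13.5, -36), (-12.5, 27), (-9.5, 52), (-8.5, 54), (-6.0, 28), (9.0, -31), (16.5, -66), (20.0, -55), (23.0, -45), (26.0, -62), (28.5, -63)]
```

```bash
python3 - <<'E'
from m import *
E
python3 - <<'E'
from h import *
t=load("pics/top0.npz")
px=lambda p:(np.array(p,float)+.5)/6-.5+[310,175]
for n,A,B,C,D,L in [("mid",(50,105),(145,98),(93,290),(158,285),75),("short",(312,132),(407,142),(308,290),(370,292),60),("long",(570,40),(663,40),(597,262),(660,257),90)]:
    l=plane(t,[px(A),px(B)],.038)[:,:2]; s=plane(t,[px(C),px(D)],.0335)[:,:2]
    e=l[0]-l[1]; ax=l.mean(0)-s.mean(0); print(n,"lipw",np.linalg.norm(e).round(4),"yaw lip",np.degrees(np.arctan2(-e[0],e[1])).round(1),"yaw axis",np.degrees(np.arctan2(ax[1],ax[0])).round(1),"lip",l.mean(0).round(4),"sl",s.mean(0).round(4),"len",np.linalg.norm(ax).round(4), "slw",np.linalg.norm(s[0]-s[1]).round(4))
for n,c,yaw,o in [("mid",(.5104,-.0852),9.9,.012),("short",(.5044,-.1833),-7.2,.0118),("long",(.5331,-.3022),2.4,.0121)]:
    a=np.radians(yaw); print(n,np.array(c)+o*np.array([np.cos(a),np.sin(a)]))
s=load("pics/side0.npz"); cv2.imwrite("pics/sc.png",cv2.resize(s["color"][150:215,305:405],None,fx=8,fy=8,interpolation=cv2.INTER_CUBIC)[:600,:800])
E
```

```text
long [0.4798 0.3491 0.008 ] [0.4807 0.346  0.008 ] tri [0.4796 0.3481 0.0107] [  6  16  43  19 504]
short [0.5994 0.2296 0.008 ] [0.6006 0.2259 0.008 ] tri [0.5988 0.2288 0.011 ] [ 14  20  25  11 227]
mid [0.5954 0.0866 0.008 ] [0.6573 0.0034 0.008 ] tri [0.5996 0.0833 0.0693] [  6   0  25  17 284]
mid 0.038 axial [(-59.5, 157), (-50.0, -64), (-38.0, 38), (-30.5, -91), (-21.5, 57), (-10.0, 36), (47.0, 14), (58.0, -134)]
mid 0.0335 axial [(-59.5, 156), (-49.5, -64), (-38.0, 38), (-30.0, -92), (-21.0, 56), (-9.5, 36), (47.5, 14), (59.0, -135)]
  lat at -50 [(-22.5, 143), (-20.0, 147), (-19.0, 158), (-17.0, 31), (-15.0, -33), (21.0, -120), (22.5, -116), (25.0, -84)]
  lat at -38 [(-24.5, 42), (-20.5, 145), (-14.5, -54), (-2.5, 27), (9.0, -27), (15.0, 52), (19.5, -121), (23.5, -152)]
  lat at -5 [(-22.5, 134), (-20.0, 143), (-16.5, 39), (10.5, -65), (14.5, 68), (22.0, -164)]
  lat at 5 [(-20.5, 147), (-18.0, 92), (22.0, -153)]
  lat at 34 [(-20.0, 134), (-17.0, 56), (21.0, -140), (22.5, -136), (25.0, -87)]
  lat at 38 [(-24.0, 65), (-20.5, 123), (-18.5, 65), (22.0, -113), (24.5, -105)]
 
[... 3029 characters left out ...]
(18.5, -55), (20.0, -57), (21.5, -60), (25.0, -83), (26.0, -81)]
  lat at 50 [(-25.0, 68), (-23.0, 123), (-21.5, 123), (-19.5, 90), (-15.0, -36), (-13.5, -36), (-12.5, 27), (-9.5, 52), (-8.5, 54), (-6.0, 28), (9.0, -31), (16.5, -66), (20.0, -55), (23.0, -45), (26.0, -62), (28.5, -63)]
mid lipw 0.0416 yaw lip 5.3 yaw axis 9.4 lip [ 0.5681 -0.0765] sl [ 0.4872 -0.0899] len 0.082 slw 0.0283
short lipw 0.0415 yaw lip -5.1 yaw axis -7.2 lip [ 0.5543 -0.1909] sl [ 0.4873 -0.1823] len 0.0676 slw 0.0269
long lipw 0.0408 yaw lip 1.0 yaw axis 2.6 lip [ 0.5995 -0.3038] sl [ 0.5032 -0.3081] len 0.0964 slw 0.0275
mid [ 0.52222131 -0.08313685]
short [ 0.51610695 -0.18477893]
long [ 0.54518939 -0.3016933 ]
```

View pics/sc.png

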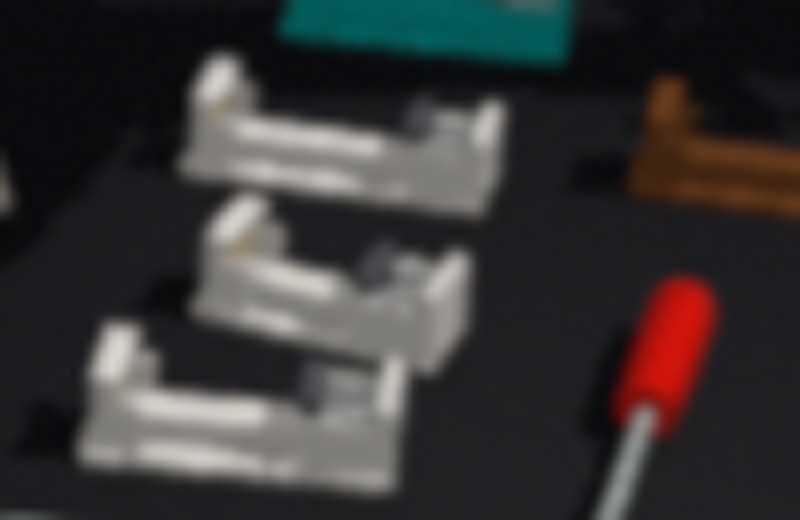

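```bash
cat > plan.py <<'E'
# usage: plan(cur,[(x,y,z,yaw,tilt,n,fingers_cm),...]) ; yaw of tool x in deg, tilt b in deg
from h import *
import json
from plant import status
def rot(yaw,b): return R.from_euler("z",yaw,degrees=True)*R.from_euler("y",b,degrees=True)*R.from_euler("x",180,degrees=True)
def cur(near=None):
    o=status.get_obs(); q=o["tool_rot"]; r=R.from_quat([q[1],q[2],q[3],q[0]])*R.from_euler("x",-180,degrees=True)
    y,b,x=r.as_euler("ZYX",degrees=True)
    if near is not None: y+=360*round((near-y)/360)
    print("now",o["eef_pos"].round(4),"yaw %.1f tilt %.1f roll %.1f"%(y,b,x),"w %.4f grip %.0f"%(o["grip_width"],o["grasp_force"]),"F",o["contact_force"].round(1),"t %.2f"%o["t"])
    return r*R.from_euler("x",180,degrees=True),o["eef_pos"],y,b
def plan(wps,near=None):
    Rc,p,y,b=cur(near); p=p.copy(); s=np.r_[p,y,b]; rows=[]
    for w in wps:
        e=np.array(w[:5],float)
        for i in range(1,w[5]+1):
            v=s+(e-s)*i/w[5]; Rt=rot(v[3],v[4])
            d=np.round(Rc.inv().apply(v[:3]-p)*100,2); tr=np.round((Rc.inv()*Rt).as_rotvec(degrees=True),1)
            p=p+Rc.apply(d/100); Rc=Rc*R.from_rotvec(tr,degrees=True); rows.append([*d,*tr,w[6]])
        s=e
    for k in range(0,len(rows),10):
        c=rows[k:k+10]; print("[["+",".join("["+",".join("%g"%(x+0.) for x in r)+"]" for r in c)+"]]",len(c))
E
python3 - <<'E'
from plan import *
plan([(.599,.228,.15,209,0,24,5),(.599,.228,.04,209,0,5,4.5),(.599,.228,.04,209,0,1,4.5)],16)
E
```

```text
now [ 0.1476 -0.5293  0.2306] yaw 15.6 tilt -0.0 roll 0.1 w 0.0853 grip 0 F [-0.2 -0.   0.1] t 0.10
[[[2.66,-2.53,0.34,-0.1,0,-8.1,5],[2.99,-2.14,0.34,0,0,-8,5],[3.26,-1.7,0.33,0,0,-8.1,5],[3.46,-1.22,0.34,0,0,-8,5],[3.6,-0.73,0.34,0,0,-8.1,5],[3.67,-0.21,0.33,0,0,-8.1,5],[3.66,0.3,0.34,0,0,-8,5],[3.58,0.82,0.33,0,0,-8.1,5],[3.43,1.3,0.34,0,0,-8,5],[3.22,1.78,0.34,0,0,-8.1,5]]] 10
[[[2.93,2.21,0.33,0,0,-8.1,5],[2.6,2.6,0.34,0,0,-8,5],[2.21,2.93,0.33,0,0,-8.1,5],[1.77,3.22,0.34,0,0,-8,5],[1.3,3.43,0.34,0,0,-8.1,5],[0.81,3.59,0.33,0,0,-8.1,5],[0.3,3.66,0.34,0,0,-8,5],[-0.22,3.67,0.34,0,0,-8.1,5],[-0.73,3.6,0.33,0,0,-8,5],[-1.22,3.46,0.34,0,0,-8.1,5]]] 10
[[[-1.7,3.26,0.33,0,0,-8,5],[-2.14,2.99,0.34,0,0,-8.1,5],[-2.53,2.65,0.34,0,0,-8.1,5],[-2.89,2.28,0.33,0,0,-8,5],[0,0,2.2,0,0,0,4.5],[0,0,2.2,0,0,0,4.5],[0,0,2.2,0,0,0,4.5],[0,0,2.2,0,0,0,4.5],[0.01,0,2.2,0,0,0,4.5],[0,0,0,0,0,0,4.5]]] 10
```

```bash
python3 -m pendant '[[[2.7,-2.5,0.3,0,0,-8,5],[3,-2.1,0.3,0,0,-8,5],[3.3,-1.7,0.3,0,0,-8,5],[3.5,-1.2,0.3,0,0,-8,5],[3.6,-0.7,0.3,0,0,-8,5],[3.7,-0.2,0.3,0,0,-8,5],[3.7,0.3,0.3,0,0,-8,5],[3.6,0.8,0.3,0,0,-8,5],[3.4,1.3,0.3,0,0,-8,5],[3.2,1.8,0.3,0,0,-8,5]]]'
python3 -m pendant '[[[2.9,2.2,0.3,0,0,-8,5],[2.6,2.6,0.3,0,0,-8,5],[2.2,2.9,0.3,0,0,-8,5],[1.8,3.2,0.3,0,0,-8,5],[1.3,3.4,0.3,0,0,-8,5],[0.8,3.6,0.3,0,0,-8,5],[0.3,3.7,0.3,0,0,-8,5],[-0.2,3.7,0.3,0,0,-8,5],[-0.7,3.6,0.3,0,0,-8,5],[-1.2,3.5,0.3,0,0,-8,5]]]'
python3 - <<'E'
from plan import *
plan([(.599,.228,.15,209,0,5,5),(.599,.228,.05,209,0,4,4.5),(.599,.228,.05,209,0,1,4.5)],180)
E
```

```text
t: 1.1
eef_pos: [0.3397, -0.2138, 0.201]
tool_rot: [-0.0, 0.67, 0.742, 0.0]
contact_force: [0.8, -0.6, -0.4]
grip_width: 0.0499
grasp_force: 0.0
t: 2.1
eef_pos: [0.5316, 0.0995, 0.1708]
tool_rot: [-0.0, 0.036, 0.999, -0.0]
contact_force: [0.1, -0.1, 0.2]
grip_width: 0.05
grasp_force: 0.0
now [0.5316 0.0995 0.1708] yaw 175.9 tilt -0.0 roll 0.0 w 0.0500 grip 0 F [ 0.1 -0.1  0.2] t 2.10
[[[-1.16,2.66,0.41,0,0,-6.6,5],[-1.46,2.51,0.42,0,0,-6.6,5],[-1.74,2.32,0.41,0,0,-6.7,5],[-2,2.11,0.42,0,0,-6.6,5],[-2.23,1.86,0.41,0,0,-6.6,5],[0,0,2.5,0,0,0,4.5],[0,0,2.5,0,0,0,4.5],[0,0,2.5,0,0,0,4.5],[0,0,2.5,0,0,0,4.5],[0,0,0,0,0,0,4.5]]] 10
```

```bash
python3 -m pendant '[[[-1.2,2.7,0.4,0,0,-6.6,5],[-1.5,2.5,0.4,0,0,-6.6,5],[-1.7,2.3,0.4,0,0,-6.6,5],[-2,2.1,0.4,0,0,-6.7,5],[-2.2,1.85,0.4,0,0,-6.6,5],[0,0,2.5,0,0,0,4.5],[0,0,2.5,0,0,0,4.5],[0,0,2.5,0,0,0,4.5],[0,0,2.5,0,0,0,4.5],[0,0,0,0,0,0,4.5]]]'
python3 - <<'E'
from plan import *
from plant import optics
plan([(.599,.228,.002,209,0,4,4.5)],209)
f=optics.grab_frame("top"); s=optics.grab_frame("side")
q=proj(f,[.599,.228,.03])[0].astype(int); r=proj(s,[.599,.228,.03])[0].astype(int)
c=lambda im,q:cv2.resize(im[q[1]-30:q[1]+30,q[0]-38:q[0]+38],None,fx=5,fy=5,interpolation=cv2.INTER_CUBIC)
cv2.imwrite("pics/g1.png",np.hstack([c(f["color"],q),c(s["color"],r)]))
E
```

```text
t: 3.1
eef_pos: [0.5964, 0.225, 0.0471]
tool_rot: [-0.004, -0.248, 0.969, 0.0]
contact_force: [-1.7, -0.6, -0.4]
grip_width: 0.0453
grasp_force: 0.0
now [0.5964 0.225  0.0471] yaw 208.7 tilt -0.4 roll -0.1 w 0.0453 grip 0 F [-1.7 -0.6 -0.4] t 3.10
[[[-0.1,0.03,1.13,0.1,-0.1,-0.1,4.5],[-0.1,0.04,1.13,0,-0.1,-0.1,4.5],[-0.1,0.03,1.12,0,-0.1,0,4.5],[-0.09,0.03,1.13,0,-0.1,-0.1,4.5]]] 4
```

View pics/g1.png

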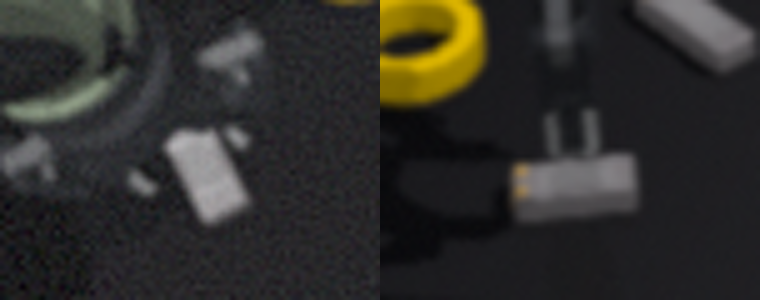

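```bash
python3 -m pendant '[[[0,0,1.5,0,0,0,4.5],[0,0,1.5,0,0,0,4.5],[0,0,1.2,0,0,0,4.5],[0,0,0.4,0,0,0,4.5],[0,0,0,0,0,0,4.5],[0,0,0,0,0,0,2],[0,0,0,0,0,0,2],[0,0,0,0,0,0,2],[0,0,0,0,0,0,2],[0,0,0,0,0,0,2]]]' 80
python3 - <<'E'
from plan import *
cur(209)
E
```

```text
t: 4.2
eef_pos: [0.6004, 0.2261, 0.0061]
tool_rot: [0.001, -0.248, 0.969, 0.0]
contact_force: [-0.3, -0.1, 5.9]
grip_width: 0.0234
grasp_force: 79.9
now [0.6004 0.2261 0.0061] yaw 208.7 tilt 0.1 roll 0.0 w 0.0234 grip 80 F [-0.3 -0.1  5.9] t 4.20
```

```bash
cat >> plan.py <<'E'
SEAT={"short":(.516,-.1855,-7.2,60),"mid":(.522,-.0836,9.6,75),"long":(.5455,-.305,2.8,90)}
def tcp(n,xb,zb,a,d,e=0,off=(0,0)):
    """TCP pose for pack bottom-rear corner at xb,zb mm from seat on floor; d: pack centre behind TCP, e: TCP ahead of centre along pack x (mm); off: seat correction mm (along,left)"""
    x,y,yaw,L=SEAT[n]; s,c=np.sin(np.radians(a)),np.cos(np.radians(a))
    X=xb+(L/2+e)*c-8*s+d*s+off[0]; Z=zb+(L/2+e)*s+8*c-d*c
    u=np.array([np.cos(np.radians(yaw)),np.sin(np.radians(yaw))]); w=np.array([-u[1],u[0]])
    P=np.array([x,y])+(X*u+off[1]*w)/1000; return (round(P[0],4),round(P[1],4),round(.016+Z/1000,4),yaw+180,a)
E
python3 - <<'E'
from plan import *
A=tcp("short",-14,45,27,2); print(A)
plan([(.6,.226,.08,208.7,0,2,2),(.6,.226,.13,208.7,0,2,2),(A[0],A[1],.13,A[3],27,14,2),(*A,2,2)],209)
E
```

```text
(np.float64(0.5259), np.float64(-0.1868), np.float64(0.08), 172.8, 27)
now [0.6004 0.2261 0.0061] yaw 208.7 tilt 0.1 roll 0.0 w 0.0234 grip 80 F [-0.3 -0.1  5.9] t 4.20
[[[0.02,0.01,-3.7,0,0,0,2],[0.01,0,-3.69,0,0.1,0,2],[0,0,-2.5,0,0,0,2],[0,0,-2.5,0,0,0,2],[1.88,-2.33,0,0,-1.9,2.5,2],[1.78,-2.41,-0.06,0.2,-2,2.6,2],[1.66,-2.49,-0.11,0.2,-1.9,2.6,2],[1.54,-2.57,-0.16,0.3,-1.9,2.5,2],[1.42,-2.63,-0.19,0.4,-2,2.5,2],[1.3,-2.69,-0.22,0.4,-1.9,2.6,2]]] 10
[[[1.17,-2.75,-0.24,0.6,-1.9,2.5,2],[1.04,-2.79,-0.25,0.6,-1.9,2.4,2],[0.91,-2.85,-0.25,0.7,-2,2.5,2],[0.78,-2.88,-0.24,0.9,-1.9,2.4,2],[0.65,-2.91,-0.23,0.8,-1.9,2.4,2],[0.52,-2.95,-0.2,1,-2,2.4,2],[0.39,-2.96,-0.17,1.1,-1.9,2.4,2],[0.26,-2.99,-0.12,1.1,-1.9,2.3,2],[1.13,0,2.23,0,0,0,2],[1.14,0,2.23,0,0,0,2]]] 10
```

```bash
python3 -m pendant '[[[0,0,-3.7,0,0,0,2],[0,0,-3.7,0,0,0,2],[0,0,-2.5,0,0,0,2],[0,0,-2.5,0,0,0,2],[1.88,-2.33,0,0,-1.9,2.5,2],[1.78,-2.41,-0.06,0.2,-2,2.6,2],[1.66,-2.5,-0.1,0.2,-1.9,2.6,2],[1.54,-2.57,-0.15,0.3,-1.9,2.5,2],[1.42,-2.63,-0.2,0.4,-2,2.5,2],[1.3,-2.7,-0.22,0.4,-1.9,2.6,2]]]'
python3 -m pendant '[[[1.17,-2.75,-0.24,0.6,-1.9,2.5,2],[1.04,-2.8,-0.25,0.6,-1.9,2.4,2],[0.9,-2.85,-0.25,0.7,-2,2.5,2],[0.78,-2.88,-0.24,0.9,-1.9,2.4,2],[0.65,-2.9,-0.23,0.8,-1.9,2.4,2],[0.52,-2.95,-0.2,1,-2,2.4,2],[0.4,-2.95,-0.17,1.1,-1.9,2.4,2],[0.26,-3,-0.12,1.1,-1.9,2.3,2],[1.1,0,2.2,0,0,0,2],[1.1,0,2.2,0,0,0,2]]]'
python3 - <<'E'
from plan import *
from plant import optics
f=optics.grab_frame("top"); s=optics.grab_frame("side"); np.savez("pics/top1.npz",**f);np.savez("pics/side1.npz",**s)
A=tcp("short",-14,45,27,2); B=tcp("short",-15,2,27,2)
plan([(*B,4,2)],173)
P=[.516,-.1855,.04]
q=proj(f,P)[0].astype(int); r=proj(s,P)[0].astype(int)
c=lambda im,q:cv2.resize(im[q[1]-35:q[1]+25,q[0]-38:q[0]+38],None,fx=5,fy=5,interpolation=cv2.INTER_CUBIC)
cv2.imwrite("pics/g2.png",np.hstack([c(f["color"],q),c(s["color"],r)]))
E
```

```text
t: 5.2
eef_pos: [0.5674, 0.0475, 0.129]
tool_rot: [0.101, -0.114, 0.988, 0.012]
contact_force: [0.6, -0.5, -1.5]
grip_width: 0.0235
grasp_force: 79.2
t: 6.2
eef_pos: [0.5261, -0.1887, 0.0801]
tool_rot: [0.234, 0.062, 0.97, -0.015]
contact_force: [0.3, 0.0, -0.9]
grip_width: 0.0237
grasp_force: 79.2
now [ 0.5232 -0.186   0.0765] yaw 172.6 tilt 26.6 roll -0.2 w 0.0235 grip 79 F [ 0.3  0.1 -1.3] t 6.30
[[[0.4,-0.01,0.9,0.2,-0.1,0,2],[0.41,-0.01,0.9,0,-0.1,-0.1,2],[0.41,-0.01,0.9,-0.1,-0.1,0,2],[0.4,-0.02,0.9,0,-0.1,-0.1,2]]] 4
```

View pics/g2.png

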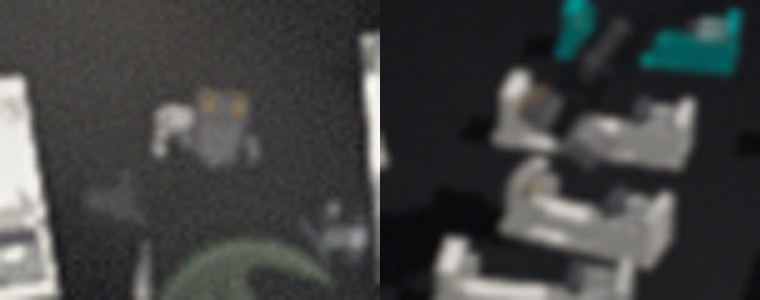

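```bash
cat > chk.py <<'E'
from plan import *
def brass(f,P,rad=16):
    q=proj(f,P)[0]; x0,y0=(q-rad).astype(int); im=f["color"][y0:y0+2*rad,x0:x0+2*rad].astype(int)
    m=(im[:,:,2]-im[:,:,0]>45)&(im[:,:,2]>90); yx=np.argwhere(m); return q,(yx.mean(0)[::-1]+[x0,y0] if len(yx) else None),len(yx)
def check(n,f,s,d,e=0):
    Rc,p,y,b=cur(SEAT[n][2]+180); L=SEAT[n][3]/1000
    X=-Rc.as_matrix()[:,0]; Z=-Rc.as_matrix()[:,2]   # pack axes
    C=p+Z*d/1000-X*e/1000
    for nm,g in(("top",f),("side",s)):
        P=C+X*(L/2)+ (Z*.006); print(nm,*brass(g,P),"px per mm along x,y,z:",[((proj(g,P+v*.01)-proj(g,P))[0]/10).round(2) for v in np.eye(3)])
E
python3 - <<'E'
from chk import *
check("short",load("pics/top1.npz"),load("pics/side1.npz"),2)
E
```

```text
now [ 0.5232 -0.186   0.0765] yaw 172.6 tilt 26.6 roll -0.2 w 0.0235 grip 79 F [ 0.3  0.1 -1.3] t 6.30
top [371.92580397 196.6362737 ] [373. 197.] 2 px per mm along x,y,z: [array([-0. , -0.4]), array([-0.41, -0.01]), array([ 0.06, -0.07])]
side [335.3005426  160.79607494] None 0 px per mm along x,y,z: [array([-0.3 , -0.05]), array([-0.09,  0.14]), array([ 0.01, -0.28])]
```

```bash
python3 -m pendant '[[[0.4,0,0.9,0,-0.1,0,2],[0.4,0,0.9,0,-0.1,0,2],[0.4,0,0.9,0,-0.1,0,2],[0.4,0,0.9,0,-0.1,0,2],[0,0,0,0,0,0,2],[0,0,0,0,0,0,2],[0,0,0,0,0,0,2],[0,0,0,0,0,0,2],[0,0,0,0,0,0,2],[0,0,0,0,0,0,2]]]'
python3 - <<'E'
from plan import *
T=lambda xb,zb,a:tcp("short",xb,zb,a,2)
print(T(-15,2,27))
plan([(*T(-29.5,2,27),4,2),(*T(-35,1.5,4),6,2),],173)
plan([(*T(-35,1.5,4),6,2),(*T(-35,.5,0),2,2)],173)
E
```

```text
t: 7.3
eef_pos: [0.5284, -0.1875, 0.0408]
tool_rot: [0.237, 0.061, 0.97, -0.015]
contact_force: [-0.1, 0.5, -0.9]
grip_width: 0.0232
grasp_force: 79.2
(np.float64(0.5249), np.float64(-0.1866), np.float64(0.037), 172.8, 27)
now [ 0.5284 -0.1875  0.0408] yaw 172.8 tilt 27.4 roll -0.0 w 0.0232 grip 79 F [-0.1  0.5 -0.9] t 7.30
[[[0.45,0.01,-0.12,0,0.1,0,2],[0.44,0.01,-0.13,0,0.1,0,2],[0.45,0.01,-0.12,0,0.1,0,2],[0.44,0.01,-0.12,0,0.1,0,2],[0.09,0,0.17,0,3.9,0,2],[0.07,0,0.17,0,3.8,0,2],[0.06,0,0.18,0,3.8,0,2],[0.05,0,0.19,0,3.9,0,2],[0.04,0,0.18,0,3.8,0,2],[0.02,0,0.19,0,3.8,0,2]]] 10
now [ 0.5284 -0.1875  0.0408] yaw 172.8 tilt 27.4 roll -0.0 w 0.0232 grip 79 F [-0.1  0.5 -0.9] t 7.30
[[[0.38,0.01,0.09,0,3.9,0,2],[0.38,0,0.11,0,3.9,0,2],[0.37,0.01,0.14,0,3.9,0,2],[0.35,0.01,0.16,0,3.9,0,2],[0.35,0.01,0.19,0,3.9,0,2],[0.33,0,0.2,0,3.9,0,2],[-0.01,0,0.16,0,2,0,2],[-0.01,0,0.16,0,2,0,2]]] 8
```

Run:
```python
from plan import *
T=lambda xb,zb,a:tcp("short",xb,zb,a,2)
plan([(*T(-14,1.5,27),2,2),(*T(-14,1.5,27),1,2),(*T(-29.5,1.5,27),5,2),(*T(-29.5,1.5,27),2,2),(*T(-35,1.5,4),6,2),(*T(-35,0.3,0),2,2),(*T(-35,0.3,0),2,2)],173)
```

```text
now [ 0.5284 -0.1875  0.0408] yaw 172.8 tilt 27.4 roll -0.0 w 0.0232 grip 79 F [-0.1  0.5 -0.9] t 7.30
[[[0.21,0.02,0.13,0,0.2,0,2],[0.21,0.02,0.13,0,0.2,0,2],[0,0,0,0,0,0,2],[0.28,0,-0.14,0,0,0,2],[0.28,0,-0.14,0,0,0,2],[0.27,0,-0.14,0,0,0,2],[0.28,0,-0.14,0,0,0,2],[0.28,0,-0.14,0,0,0,2],[0,0,0,0,0,0,2],[0,0,0,0,0,0,2]]] 10
[[[0.08,0,0.16,0,3.9,0,2],[0.07,0,0.17,0,3.8,0,2],[0.06,0,0.17,0,3.8,0,2],[0.04,0,0.18,0,3.9,0,2],[0.04,0,0.17,0,3.8,0,2],[0.02,0,0.18,0,3.8,0,2],[-0.01,0,0.17,0,2,0,2],[-0.01,0,0.17,0,2,0,2],[0,0,0,0,0,0,2],[0,0,0,0,0,0,2]]] 10
```

```bash
python3 -m pendant '[[[0.2,0,0.13,0,0.2,0,2],[0.2,0,0.13,0,0.2,0,2],[0,0,0,0,0,0,2],[0.28,0,-0.14,0,0,0,2],[0.28,0,-0.14,0,0,0,2],[0.28,0,-0.14,0,0,0,2],[0.28,0,-0.14,0,0,0,2],[0.28,0,-0.14,0,0,0,2],[0,0,0,0,0,0,2],[0,0,0,0,0,0,2]]]'
python3 - <<'E'
from plan import *
T=lambda xb,zb,a:tcp("short",xb,zb,a,2)
print(T(-29.5,1.5,27))
plan([(*T(-35,1.5,4),6,2),(*T(-35,0.3,0),2,2),(*T(-35,0.3,0),2,2)],173)
from plant import optics
f=optics.grab_frame("top"); s=optics.grab_frame("side"); P=[.516,-.1855,.04]
q=proj(f,P)[0].astype(int); r=proj(s,P)[0].astype(int)
c=lambda im,q:cv2.resize(im[q[1]-35:q[1]+25,q[0]-38:q[0]+38],None,fx=5,fy=5,interpolation=cv2.INTER_CUBIC)
cv2.imwrite("pics/g3.png",np.hstack([c(f["color"],q),c(s["color"],r)]))
E
```

```text
t: 8.3
eef_pos: [0.5113, -0.1854, 0.0368]
tool_rot: [0.234, 0.061, 0.97, -0.015]
contact_force: [6.2, -0.1, -4.8]
grip_width: 0.0238
grasp_force: 78.8
(np.float64(0.5105), np.float64(-0.1848), np.float64(0.0365), 172.8, 27)
now [ 0.5113 -0.1854  0.0368] yaw 172.8 tilt 27.1 roll -0.0 w 0.0238 grip 79 F [ 6.2 -0.1 -4.8] t 8.30
[[[0.1,0.01,0.16,0,3.9,0,2],[0.08,0.01,0.17,0,3.8,0,2],[0.07,0.01,0.17,0,3.9,0,2],[0.07,0,0.17,0,3.8,0,2],[0.05,0.01,0.18,0,3.9,0,2],[0.03,0.01,0.19,0,3.8,0,2],[-0.01,0,0.16,0,2,0,2],[-0.01,0,0.17,0,2,0,2],[0,0,0,0,0,0,2],[0,0,0,0,0,0,2]]] 10
```

View pics/g3.png

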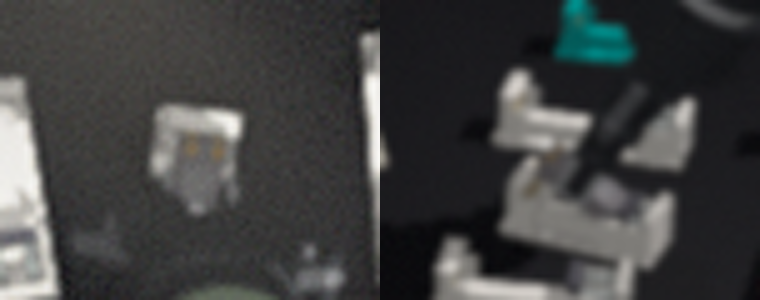

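The pack is in line with the cradle, just short of the lip. The slider force of 6.2 N means about 11 mm of travel, so I'll level it now.

```bash
python3 -m pendant '[[[0.1,0,0.16,0,3.9,0,2],[0.08,0,0.17,0,3.8,0,2],[0.07,0,0.17,0,3.9,0,2],[0.07,0,0.17,0,3.8,0,2],[0.05,0,0.18,0,3.9,0,2],[0.03,0,0.19,0,3.8,0,2],[0,0,0.16,0,2,0,2],[0,0,0.17,0,2,0,2],[0,0,0,0,0,0,2],[0,0,0,0,0,0,2]]]'
python3 - <<'E'
from plan import *
T=lambda xb,zb,a:tcp("short",xb,zb,a,2)
print(T(-35,.3,0)); cur(173)
E
```

```text
t: 9.4
eef_pos: [0.5127, -0.1858, 0.0226]
tool_rot: [0.002, 0.063, 0.998, 0.0]
contact_force: [5.4, -0.8, 1.9]
grip_width: 0.0234
grasp_force: 79.8
(np.float64(0.511), np.float64(-0.1849), np.float64(0.0223), 172.8, 0)
now [ 0.5127 -0.1858  0.0226] yaw 172.8 tilt 0.2 roll -0.0 w 0.0234 grip 80 F [ 5.4 -0.8  1.9] t 9.40
```

```bash
python3 -m pendant '[[[0,0,0,0,0,0,3.8],[0,0,0,0,0,0,3.8],[0,0,0,0,0,0,3.8],[0,0,0,0,0,0,3.8],[0,0,0,0,0,0,3.8],[0,0,-2.5,0,0,0,3.8],[0,0,-4,0,0,0,4.5],[0,0,-4,0,0,0,4.5],[0,0,-1.5,0,0,0,4.5],[0,0,0,0,0,0,4.5]]]'
python3 - <<'E'
from plan import *
plan([(.595,.0862,.14,151,0,9,4.5),(.595,.0862,.05,151,0,4,4.5),(.595,.0862,.05,151,0,2,4.5),(.595,.0862,.004,151,0,4,4.5),(.595,.0862,.004,151,0,3,4.5)],173)
E
```

```text
t: 10.4
eef_pos: [0.5118, -0.1861, 0.1444]
tool_rot: [0.002, 0.063, 0.998, -0.001]
contact_force: [0.2, -0.5, 0.1]
grip_width: 0.0452
grasp_force: 0.0
now [ 0.5118 -0.1861  0.1444] yaw 172.8 tilt 0.2 roll 0.1 w 0.0452 grip 0 F [ 0.2 -0.5  0.1] t 10.40
[[[-0.54,3.12,0.05,-0.1,0,2.4,4.5],[-0.4,3.14,0.05,0,0,2.4,4.5],[-0.27,3.15,0.05,0,0.1,2.5,4.5],[-0.14,3.16,0.05,0,0,2.4,4.5],[0,3.16,0.05,0,0,2.4,4.5],[0.13,3.16,0.05,0,0,2.4,4.5],[0.26,3.16,0.06,0.1,0,2.4,4.5],[0.39,3.14,0.04,0,0.1,2.4,4.5],[0.53,3.12,0.05,0,0,2.5,4.5],[-0.01,0,2.25,0,0,0,4.5]]] 10
[[[0,0,2.25,0,0,0,4.5],[0,0,2.25,0,0,0,4.5],[0,0,2.25,0,0,0,4.5],[0,0,0,0,0,0,4.5],[0,0,0,0,0,0,4.5],[0,0,1.15,0,0,0,4.5],[0,0,1.15,0,0,0,4.5],[0,0.01,1.15,0,0,0,4.5],[0,0,1.15,0,0,0,4.5],[0,0,0,0,0,0,4.5]]] 10
[[[0,0,0,0,0,0,4.5],[0,0,0,0,0,0,4.5]]] 2
```

```bash
python3 -m pendant '[[[-0.54,3.1,0.05,0,0,2.4,4.5],[-0.4,3.15,0.05,0,0,2.4,4.5],[-0.27,3.15,0.05,0,0,2.5,4.5],[-0.14,3.15,0.05,0,0,2.4,4.5],[0,3.15,0.05,0,0,2.4,4.5],[0.13,3.15,0.05,0,0,2.4,4.5],[0.26,3.2,0.05,0,0,2.4,4.5],[0.4,3.15,0.05,0,0,2.4,4.5],[0.55,3.15,0.05,0,0,2.5,4.5],[0,0,2.25,0,0,0,4.5]]]'
python3 -m pendant '[[[0,0,2.25,0,0,0,4.5],[0,0,2.25,0,0,0,4.5],[0,0,2.25,0,0,0,4.5],[0,0,0,0,0,0,4.5],[0,0,0,0,0,0,4.5],[0,0,0,0,0,0,4.5],[0,0,0,0,0,0,4.5],[0,0,0,0,0,0,4.5],[0,0,0,0,0,0,4.5],[0,0,0,0,0,0,4.5]]]'
python3 - <<'E'
from chk import *
from plant import optics
cur(151)
f=optics.grab_frame("top"); s=optics.grab_frame("side"); np.savez("pics/top2.npz",**f);np.savez("pics/side2.npz",**s)
# seated short pack along cradle axis, top view, z=.032
gt=f["color"].astype(np.float32); x,y,yaw,L=SEAT["short"]; a=np.radians(yaw)
u=np.array([np.cos(a),np.sin(a),0]);st=np.arange(-62,50,3)
P=np.array([x,y,.032])+st[:,None]/1000*u; q=proj(f,P).astype(np.float32)
v=cv2.remap(gt,q[:,0].reshape(1,-1),q[:,1].reshape(1,-1),cv2.INTER_LINEAR)[0]
print([(int(k),*map(int,c)) for k,c in zip(st,v)])
def crop(im,q,w=38,h=30): q=q.astype(int); return cv2.resize(im[q[1]-h:q[1]+h,q[0]-w:q[0]+w],None,fx=5,fy=5,interpolation=cv2.INTER_CUBIC)
a1=[crop(g["color"],proj(g,P)[0]) for P in([x,y,.03],[.595,.0862,.03]) for g in (f,s)]
cv2.imwrite("pics/g4.png",np.vstack([np.hstack(a1[:2]),np.hstack(a1[2:])]))
E
```

```text
t: 11.4
eef_pos: [0.5953, 0.0914, 0.1153]
tool_rot: [0.001, 0.249, 0.969, 0.001]
contact_force: [1.0, -0.4, -0.4]
grip_width: 0.0447
grasp_force: 0.0
t: 12.4
eef_pos: [0.5933, 0.0878, 0.0477]
tool_rot: [-0.001, 0.251, 0.968, 0.0]
contact_force: [-0.1, -0.2, 0.3]
grip_width: 0.0447
grasp_force: 0.0
now [0.5933 0.0878 0.0477] yaw 151.0 tilt -0.1 roll -0.0 w 0.0447 grip 0 F [-0.1 -0.2  0.3] t 12.40
[(-62, 175, 181, 183), (-59, 222, 229, 230), (-56, 219, 225, 227), (-53, 172, 179, 181), (-50, 152, 156, 160), (-47, 152, 156, 159), (-44, 139, 144, 148), (-41, 143, 149, 150), (-38, 128, 130, 132), (-35, 112, 109, 111), (-32, 115, 110, 114), (-29, 131, 126, 131), (-26, 145, 140, 146), (-23, 152, 149, 153), (-20, 154, 151, 154), (-17, 157, 155, 156), (-14, 158, 157, 158), (-11, 159, 158, 159), (-8, 162, 161, 163), (-5, 162, 161, 164), (-2, 162, 160, 162), (1, 158, 155, 159), (4, 160, 158, 162), (7, 160, 160, 162), (10, 161, 161, 162), (13, 161, 160, 161), (16, 155, 152, 155), (19, 145, 143, 146), (22, 141, 140, 145), (25, 146, 150, 155), (28, 192, 198, 203), (31, 226, 230, 232), (34, 230, 235, 237), (37, 217, 224, 227), (40, 145, 149, 152), (43, 69, 73, 74), (46, 58, 60, 62), (49, 60, 63, 65)]
```

View pics/g4.png

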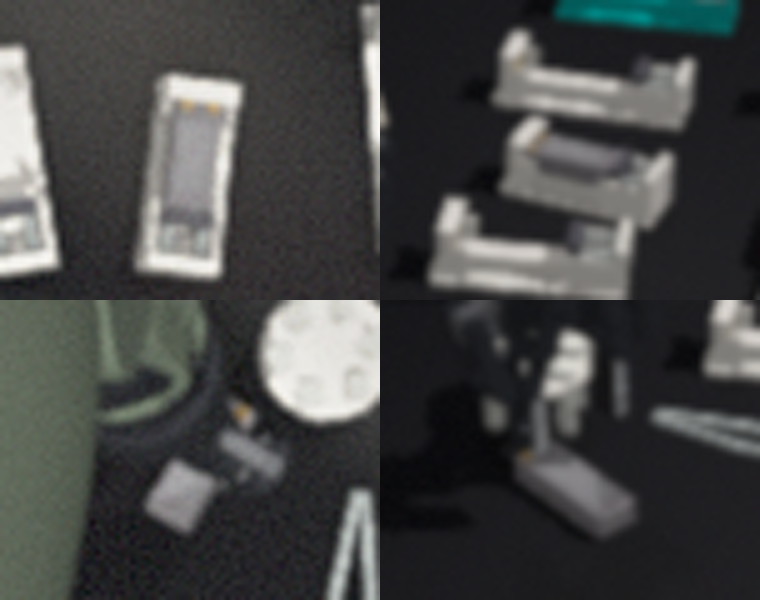

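The short pack is seated flat with its brass at the wall. Now I'll grip the middle pack.

```bash
python3 -m pendant '[[[-0.2,0,1.2,0,0,0,4.5],[0,0,1.2,0,0,0,4.5],[0,0,1.2,0,0,0,4.5],[0,0,0.7,0,0,0,4.5],[0,0,0,0,0,0,4.5],[0,0,0,0,0,0,2],[0,0,0,0,0,0,2],[0,0,0,0,0,0,2],[0,0,0,0,0,0,2],[0,0,0,0,0,0,2]]]' 80
python3 - <<'E'
from plan import *
o=status.get_obs(); print(o["eef_pos"])
p=o["eef_pos"]; d=8-p[2]*1000
T=lambda xb,zb,a:tcp("mid",xb,zb,a,d)
A=T(-21,25,27); print("d",d,A)
plan([(p[0],p[1],.12,151,0,4,2),(A[0],A[1],.12,A[3],27,11,2),(*A,2,2),(*A,3,2)],151)
E
```

```text
t: 13.5
eef_pos: [0.595, 0.0869, 0.0046]
tool_rot: [-0.001, 0.251, 0.968, 0.0]
contact_force: [-0.1, -0.1, 0.7]
grip_width: 0.0239
grasp_force: 79.6
[0.59504786 0.08686762 0.00462983]
d 3.370173938455796 (np.float64(0.5322), np.float64(-0.0819), np.float64(0.0621), 189.6, 27)
now [0.595  0.0869 0.0046] yaw 151.0 tilt -0.1 roll -0.0 w 0.0239 grip 80 F [-0.1 -0.1  0.7] t 13.50
[[[0,0,-2.88,0,0,0,2],[0.01,0,-2.89,0,0,0,2],[0,0,-2.88,0,-0.1,0,2],[0,0,-2.89,0,0,0,2],[-0.25,-1.62,0,-0.1,-2.4,-3.5,2],[-0.14,-1.63,0.01,-0.2,-2.5,-3.5,2],[-0.05,-1.63,0,-0.4,-2.4,-3.5,2],[0.06,-1.64,-0.01,-0.5,-2.5,-3.5,2],[0.15,-1.63,-0.02,-0.7,-2.4,-3.5,2],[0.25,-1.62,-0.06,-0.8,-2.5,-3.4,2]]] 10
[[[0.34,-1.59,-0.09,-0.9,-2.4,-3.3,2],[0.43,-1.58,-0.13,-1.2,-2.5,-3.4,2],[0.52,-1.54,-0.19,-1.2,-2.4,-3.3,2],[0.59,-1.51,-0.24,-1.4,-2.5,-3.2,2],[0.67,-1.46,-0.3,-1.5,-2.5,-3.1,2],[1.32,0,2.58,0,0,0,2],[1.31,0,2.58,0,0,0,2],[0,0,0,0,0,0,2],[0,0,0,0,0,0,2],[0,0,0,0,0,0,2]]] 10
```

```bash
python3 -m pendant '[[[0,0,-2.9,0,0,0,2],[0,0,-2.9,0,0,0,2],[0,0,-2.9,0,0,0,2],[0,0,-2.9,0,0,0,2],[-0.25,-1.6,0,0,-2.4,-3.5,2],[-0.14,-1.65,0,-0.3,-2.5,-3.5,2],[-0.05,-1.65,0,-0.4,-2.4,-3.5,2],[0.05,-1.65,0,-0.5,-2.5,-3.5,2],[0.15,-1.65,0,-0.7,-2.4,-3.5,2],[0.25,-1.6,-0.06,-0.8,-2.5,-3.4,2]]]'
python3 -m pendant '[[[0.35,-1.6,-0.1,-0.9,-2.4,-3.3,2],[0.45,-1.6,-0.13,-1.2,-2.5,-3.4,2],[0.5,-1.55,-0.2,-1.2,-2.4,-3.3,2],[0.6,-1.5,-0.25,-1.4,-2.5,-3.2,2],[0.65,-1.45,-0.3,-1.5,-2.5,-3.1,2],[1.3,0,2.6,0,0,0,2],[1.3,0,2.6,0,0,0,2],[0,0,0,0,0,0,2],[0,0,0,0,0,0,2],[0,0,0,0,0,0,2]]]'
python3 - <<'E'
from chk import *
from plant import optics
f=optics.grab_frame("top"); s=optics.grab_frame("side"); np.savez("pics/top3.npz",**f);np.savez("pics/side3.npz",**s)
check("mid",f,s,3.4)
T=lambda xb,zb,a:tcp("mid",xb,zb,a,3.4)
plan([(*T(-21.5,1.5,27),3,2),(*T(-21.5,1.5,27),1,2),(*T(-37.5,1.5,27),5,2),(*T(-37.5,1.5,27),1,2)],189)
E
```

```text
t: 14.5
eef_pos: [0.5602, -0.006, 0.1203]
tool_rot: [0.128, 0.067, 0.99, -0.008]
contact_force: [0.1, 0.5, -1.4]
grip_width: 0.0234
grasp_force: 79.3
t: 15.5
eef_pos: [0.5333, -0.0826, 0.0636]
tool_rot: [0.233, -0.081, 0.969, 0.02]
contact_force: [0.7, -0.5, -0.0]
grip_width: 0.0237
grasp_force: 79.3
now [ 0.5335 -0.0826  0.0639] yaw 189.6 tilt 27.1 roll 0.0 w 0.0236 grip 79 F [ 0.3  0.6 -0.5] t 15.60
top [326.73154609 190.06991216] [324. 192.] 1 px per mm along x,y,z: [array([ 0.01, -0.39]), array([-0.4 , -0.01]), array([ 0.01, -0.08])]
side [319.00928694 178.7404283 ] None 0 px per mm along x,y,z: [array([-0.32, -0.06]), array([-0.11,  0.16]), array([-0.  , -0.29])]
now [ 0.5335 -0.0826  0.0639] yaw 189.6 tilt 27.1 roll 0.0 w 0.0236 grip 79 F [ 0.3  0.6 -0.5] t 15.60
[[[0.43,0.03,0.73,0,0,0,2],[0.44,0.03,0.72,0,0,0,2],[0.43,0.03,0.73,0,0.1,0,2],[0,0,0,0,0,0,2],[0.29,0,-0.15,0,0,0,2],[0.28,0,-0.14,0,0,0,2],[0.29,0.01,-0.15,0,0,0,2],[0.28,0,-0.14,0,0,0,2],[0.29,0,-0.15,0,0,0,2],[0,0,0,0,0,0,2]]] 10
```

```bash
python3 -m pendant '[[[0.43,0,0.73,0,0,0,2],[0.43,0,0.73,0,0,0,2],[0.43,0,0.73,0,0,0,2],[0,0,0,0,0,0,2],[0.29,0,-0.15,0,0,0,2],[0.29,0,-0.15,0,0,0,2],[0.29,0,-0.15,0,0,0,2],[0.29,0,-0.15,0,0,0,2],[0.29,0,-0.15,0,0,0,2],[0,0,0,0,0,0,2]]]'
python3 - <<'E'
from chk import *
from plant import optics
f=optics.grab_frame("top"); s=optics.grab_frame("side"); np.savez("pics/top4.npz",**f);np.savez("pics/side4.npz",**s)
check("mid",f,s,3.4)
T=lambda xb,zb,a:tcp("mid",xb,zb,a,3.4); print(T(-37.5,1.5,27))
plan([(*T(-43,1.5,4),6,2),(*T(-43,0.3,0),2,2),(*T(-43,0.3,0),2,2)],189)
E
```

```text
t: 16.6
eef_pos: [0.5154, -0.0855, 0.0374]
tool_rot: [0.233, -0.081, 0.969, 0.02]
contact_force: [5.7, 1.0, -3.1]
grip_width: 0.024
grasp_force: 78.8
now [ 0.5155 -0.0855  0.0374] yaw 189.6 tilt 27.0 roll -0.1 w 0.0235 grip 79 F [ 6.2  1.  -2.5] t 16.70
top [327.53380917 198.97904087] [325. 201.] 1 px per mm along x,y,z: [array([ 0.01, -0.39]), array([-0.39, -0.01]), array([ 0.01, -0.06])]
side [324.99308705 186.90476825] None 0 px per mm along x,y,z: [array([-0.31, -0.06]), array([-0.11,  0.17]), array([ 0.  , -0.28])]
(np.float64(0.5159), np.float64(-0.0846), np.float64(0.0386), 189.6, 27)
now [ 0.5155 -0.0855  0.0374] yaw 189.6 tilt 27.0 roll -0.1 w 0.0235 grip 79 F [ 6.2  1.  -2.5] t 16.70
[[[0.08,0.01,0.19,0.1,3.8,0,2],[0.07,0.01,0.21,0,3.9,0,2],[0.06,0.02,0.2,0,3.8,0,2],[0.04,0.01,0.21,0,3.9,0,2],[0.03,0.01,0.21,0,3.8,0,2],[0.02,0.01,0.21,0,3.8,-0.1,2],[-0.01,0.01,0.19,0,2,0,2],[-0.01,0,0.19,0,2,0,2],[0,0,0,0,0,0,2],[0,0,0,0,0,0,2]]] 10
```

```bash
python3 -m pendant '[[[0.1,0,0.18,0,3.8,0,2],[0.1,0,0.2,0,3.9,0,2],[0.09,0.02,0.2,0,3.8,0,2],[0.07,0.02,0.2,0,3.9,0,2],[0.06,0.02,0.2,0,3.8,0,2],[0.03,0.02,0.2,0,3.8,0,2],[0,0,0.19,0,2,0,2],[0,0,0.19,0,2,0,2],[0,0,0,0,0,0,2],[0,0,0,0,0,0,2]]]'
python3 - <<'E'
from plan import *
T=lambda xb,zb,a:tcp("mid",xb,zb,a,3.4); print(T(-43,.3,0))
cur(189)
E
```

```text
t: 17.7
eef_pos: [0.5168, -0.0849, 0.0211]
tool_rot: [0.002, -0.084, 0.996, 0.0]
contact_force: [5.6, 0.8, 1.7]
grip_width: 0.0241
grasp_force: 80.1
(np.float64(0.5166), np.float64(-0.0845), np.float64(0.0209), 189.6, 0)
now [ 0.5168 -0.0849  0.0211] yaw 189.6 tilt 0.2 roll -0.0 w 0.0241 grip 80 F [5.6 0.8 1.7] t 17.70
```

```bash
python3 -m pendant '[[[0,0,0,0,0,0,3.8],[0,0,0,0,0,0,3.8],[0,0,0,0,0,0,3.8],[0,0,0,0,0,0,3.8],[0,0,0,0,0,0,3.8],[0,0,-2.5,0,0,0,3.8],[0,0,-4,0,0,0,4.5],[0,0,-4,0,0,0,4.5],[0,0,-1.5,0,0,0,4.5],[0,0,0,0,0,0,4.5]]]'
python3 - <<'E'
from plan import *
plan([(.4797,.3478,.14,213,0,13,4.5),(.4797,.3478,.05,213,0,4,4.5),(.4797,.3478,.05,213,0,3,4.5)],189)
E
```

```text
t: 18.7
eef_pos: [0.5159, -0.0853, 0.1432]
tool_rot: [0.002, -0.083, 0.997, -0.0]
contact_force: [-0.1, -0.3, -0.7]
grip_width: 0.0447
grasp_force: 0.0
now [ 0.5159 -0.0853  0.1432] yaw 189.6 tilt 0.2 roll 0.1 w 0.0447 grip 0 F [-0.1 -0.3 -0.7] t 18.70
[[[-0.28,3.33,0.02,-0.1,0,-1.8,4.5],[-0.38,3.32,0.03,0,0,-1.8,4.5],[-0.49,3.31,0.03,0,0,-1.8,4.5],[-0.59,3.29,0.02,0,0.1,-1.8,4.5],[-0.69,3.27,0.03,0,0,-1.8,4.5],[-0.8,3.25,0.02,0,0,-1.8,4.5],[-0.9,3.22,0.03,0,0,-1.8,4.5],[-1,3.19,0.03,0,0,-1.8,4.5],[-1.09,3.16,0.02,0,0,-1.8,4.5],[-1.2,3.12,0.03,0,0,-1.8,4.5]]] 10
[[[-1.3,3.08,0.02,0,0.1,-1.8,4.5],[-1.39,3.04,0.03,0,0,-1.8,4.5],[-1.48,3,0.02,0,0,-1.8,4.5],[0,0,2.25,0,0,0,4.5],[0,0,2.25,0,0,0,4.5],[0,0,2.25,0,0,0,4.5],[0,0,2.25,0,0,0,4.5],[0,0,0,0,0,0,4.5],[0,0,0,0,0,0,4.5],[0,0,0,0,0,0,4.5]]] 10
```

```bash
python3 -m pendant '[[[-0.28,3.35,0,0,0,-1.8,4.5],[-0.4,3.3,0,0,0,-1.8,4.5],[-0.5,3.3,0,0,0,-1.8,4.5],[-0.6,3.3,0,0,0.1,-1.8,4.5],[-0.7,3.25,0.1,0,0,-1.8,4.5],[-0.8,3.25,0,0,0,-1.8,4.5],[-0.9,3.2,0,0,0,-1.8,4.5],[-1,3.2,0,0,0,-1.8,4.5],[-1.1,3.15,0.1,0,0,-1.8,4.5],[-1.2,3.1,0,0,0,-1.8,4.5]]]'
python3 -m pendant '[[[-1.3,3.1,0,0,0.1,-1.8,4.5],[-1.4,3.05,0,0,0,-1.8,4.5],[-1.5,3,0.1,0,0,-1.8,4.5],[0,0,2.25,0,0,0,4.5],[0,0,2.25,0,0,0,4.5],[0,0,2.25,0,0,0,4.5],[0,0,2.25,0,0,0,4.5],[0,0,0,0,0,0,4.5],[0,0,0,0,0,0,4.5],[0,0,0,0,0,0,4.5]]]'
python3 - <<'E'
from chk import *
from plant import optics
plan([(.4797,.3478,.004,213,0,4,4.5)],213)
f=optics.grab_frame("top"); s=optics.grab_frame("side"); np.savez("pics/top5.npz",**f);np.savez("pics/side5.npz",**s)
def crop(im,q,w=38,h=30): q=q.astype(int); return cv2.resize(im[q[1]-h:q[1]+h,q[0]-w:q[0]+w],None,fx=5,fy=5,interpolation=cv2.INTER_CUBIC)
a1=[crop(g["color"],proj(g,P)[0]) for P in([.522,-.0836,.03],[.48,.348,.03]) for g in (f,s)]
cv2.imwrite("pics/g5.png",np.vstack([np.hstack(a1[:2]),np.hstack(a1[2:])]))
E
```

```text
t: 19.7
eef_pos: [0.4855, 0.249, 0.1369]
tool_rot: [-0.003, -0.239, 0.971, 0.0]
contact_force: [0.3, 0.1, 0.6]
grip_width: 0.0451
grasp_force: 0.0
t: 20.7
eef_pos: [0.4788, 0.3487, 0.0485]
tool_rot: [-0.002, -0.284, 0.959, 0.001]
contact_force: [-0.2, 0.2, 0.4]
grip_width: 0.0449
grasp_force: 0.0
now [0.4788 0.3487 0.0485] yaw 213.0 tilt -0.2 roll -0.1 w 0.0449 grip 0 F [-0.2  0.2  0.4] t 20.70
[[[-0.01,-0.03,1.11,0.1,0,0,4.5],[-0.01,-0.03,1.12,0,-0.1,0,4.5],[-0.01,-0.03,1.11,0,0,0,4.5],[-0.01,-0.04,1.11,0,-0.1,0,4.5]]] 4
```

View pics/g5.png

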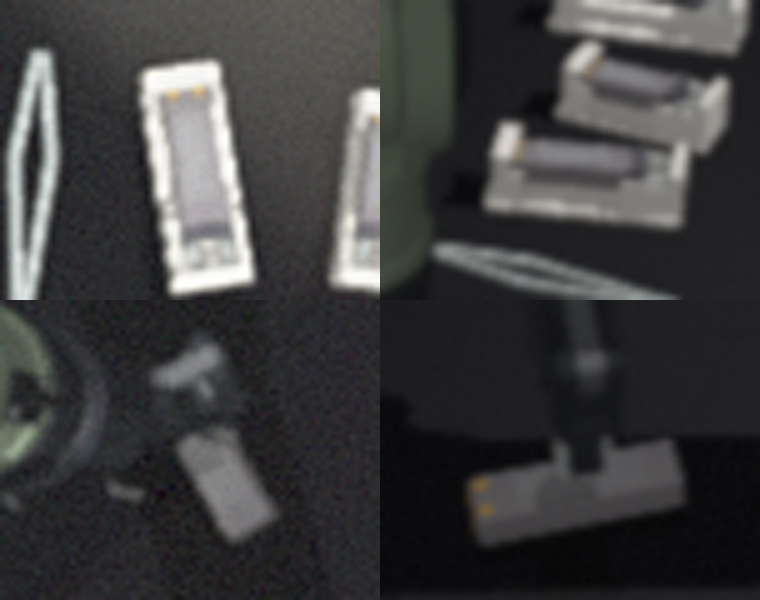

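The middle pack is seated too: its brass is at the wall and the slider is pushed back. Now the long pack.

```bash
python3 -m pendant '[[[0,-0.1,1.2,0,0,0,4.5],[0,0,1.2,0,0,0,4.5],[0,0,1.2,0,0,0,4.5],[0,0,0.8,0,0,0,4.5],[0,0,0,0,0,0,4.5],[0,0,0,0,0,0,2],[0,0,0,0,0,0,2],[0,0,0,0,0,0,2],[0,0,0,0,0,0,2],[0,0,0,0,0,0,2]]]' 80
python3 - <<'E'
from plan import *
o=status.get_obs(); p=o["eef_pos"]; d=round(8-p[2]*1000,1)
T=lambda xb,zb,a:tcp("long",xb,zb,a,d)
A=T(-27,25,26); print("d",d,A)
plan([(p[0],p[1],.14,213,0,5,2),(A[0],A[1],.14,A[3],26,20,2),(*A,2,2),(*A,3,2)],213)
E
```

```text
t: 21.8
eef_pos: [0.4789, 0.3477, 0.0042]
tool_rot: [-0.002, -0.284, 0.959, 0.001]
contact_force: [-0.5, 0.1, 0.7]
grip_width: 0.0237
grasp_force: 79.5
d 3.8 (np.float64(0.5571), np.float64(-0.3044), np.float64(0.0645), 182.8, 26)
now [0.4789 0.3477 0.0042] yaw 213.0 tilt -0.2 roll -0.1 w 0.0237 grip 79 F [-0.5  0.1  0.7] t 21.80
[[[0.01,0.01,-2.72,0.1,0,0,2],[0.01,0,-2.71,0,-0.1,0,2],[0,0,-2.72,0,0,0,2],[0.01,0,-2.71,0,-0.1,0,2],[0,0,-2.72,0,0,0,2],[1.44,-2.94,0,0.1,-1.3,1.5,2],[1.37,-2.99,-0.03,0,-1.3,1.5,2],[1.29,-3.02,-0.06,0.1,-1.3,1.5,2],[1.21,-3.05,-0.08,0.1,-1.3,1.5,2],[1.12,-3.09,-0.1,0.2,-1.3,1.5,2]]] 10
[[[1.04,-3.11,-0.12,0.2,-1.3,1.5,2],[0.96,-3.14,-0.13,0.2,-1.3,1.5,2],[0.87,-3.16,-0.13,0.2,-1.3,1.5,2],[0.79,-3.19,-0.15,0.3,-1.3,1.5,2],[0.7,-3.2,-0.15,0.3,-1.3,1.4,2],[0.61,-3.23,-0.14,0.4,-1.3,1.5,2],[0.53,-3.23,-0.14,0.4,-1.3,1.5,2],[0.44,-3.26,-0.12,0.4,-1.3,1.4,2],[0.36,-3.26,-0.11,0.5,-1.3,1.5,2],[0.27,-3.27,-0.09,0.5,-1.3,1.4,2]]] 10
[[[0.19,-3.28,-0.06,0.5,-1.3,1.4,2],[0.1,-3.28,-0.04,0.5,-1.3,1.4,2],[0.03,-3.29,-0.01,0.6,-1.3,1.4,2],[-0.05,-3.28,0.02,0.6,-1.3,1.4,2],[-0.14,-3.28,0.06,0.7,-1.3,1.3,2],[1.66,0,3.39,0,0,0,2],[1.65,0.01,3.4,0,0,0,2],[0,0,0,0,0,0,2],[0,0,0,0,0,0,2],[0,0,0,0,0,0,2]]] 10
```

```bash
python3 -m pendant '[[[0,0,-2.7,0,0,0,2],[0,0,-2.7,0,0,0,2],[0,0,-2.7,0,0,0,2],[0,0,-2.7,0,0,0,2],[0,0,-2.7,0,-0.2,0,2],[1.45,-2.95,0,0,-1.3,1.5,2],[1.35,-3,0,0,-1.3,1.5,2],[1.3,-3,-0.06,0.1,-1.3,1.5,2],[1.2,-3.05,-0.08,0.1,-1.3,1.5,2],[1.1,-3.1,-0.1,0.2,-1.3,1.5,2]]]'
python3 -m pendant '[[[1.05,-3.1,-0.12,0.2,-1.3,1.5,2],[0.95,-3.15,-0.13,0.2,-1.3,1.5,2],[0.85,-3.15,-0.13,0.2,-1.3,1.5,2],[0.8,-3.2,-0.15,0.3,-1.3,1.5,2],[0.7,-3.2,-0.15,0.3,-1.3,1.4,2],[0.6,-3.25,-0.14,0.4,-1.3,1.5,2],[0.55,-3.25,-0.14,0.4,-1.3,1.5,2],[0.45,-3.25,-0.12,0.4,-1.3,1.4,2],[0.35,-3.25,-0.11,0.5,-1.3,1.5,2],[0.25,-3.25,-0.09,0.5,-1.3,1.4,2]]]'
python3 -m pendant '[[[0.2,-3.3,-0.06,0.5,-1.3,1.4,2],[0.1,-3.3,-0.04,0.5,-1.3,1.4,2],[0.05,-3.3,0,0.6,-1.3,1.4,2],[-0.05,-3.3,0,0.6,-1.3,1.4,2],[-0.15,-3.3,0.05,0.7,-1.3,1.3,2],[1.6,0,3.3,0,0,0,2],[1.5,0,3,0,0,0,2],[0,0,0,0,0,0,2],[0,0,0,0,0,0,2],[0,0,0,0,0,0,2]]]'
python3 - <<'E'
from chk import *
from plant import optics
f=optics.grab_frame("top"); s=optics.grab_frame("side"); np.savez("pics/top6.npz",**f);np.savez("pics/side6.npz",**s)
check("long",f,s,3.8)
T=lambda xb,zb,a:tcp("long",xb,zb,a,3.8)
plan([(*T(-27.5,1.5,26),3,2),(*T(-27.5,1.5,26),1,2),(*T(-44.5,1.5,26),5,2),(*T(-44.5,1.5,26),1,2)],183)
# pack lateral profile at contact end (top view) and lip lateral profile
p=status.get_obs()["eef_pos"]; x,y,yaw,L=SEAT["long"]; a=np.radians(yaw); u=np.array([np.cos(a),np.sin(a),0]);w=np.array([-u[1],u[0],0]); st=np.arange(-32,33,2)
top=f["color"].max(2).astype(np.float32)
X=np.array([p[0],p[1],0])
for nm,c,z in [("lip",np.array([x,y,0])+.049*u,.038),("pack",X+.03*u,p[2]+.0038+.03*np.tan(np.radians(26))+.0085)]:
    q=proj(f,c+w*st[:,None]/1000+[0,0,z]).astype(np.float32); v=cv2.remap(top,q[:,0].reshape(1,-1),q[:,1].reshape(1,-1),cv2.INTER_LINEAR)[0]; print(nm,list(zip(st.tolist(),v.astype(int).tolist())))
E
```

```text
t: 22.8
eef_pos: [0.499, 0.1834, 0.1383]
tool_rot: [0.055, -0.219, 0.974, 0.014]
contact_force: [0.1, 0.2, -0.7]
grip_width: 0.0235
grasp_force: 79.3
t: 23.8
eef_pos: [0.5382, -0.1427, 0.1374]
tool_rot: [0.168, -0.088, 0.982, 0.016]
contact_force: [0.2, -0.1, -1.3]
grip_width: 0.0237
grasp_force: 79.3
t: 24.8
eef_pos: [0.5586, -0.3059, 0.0687]
tool_rot: [0.225, -0.024, 0.974, 0.006]
contact_force: [1.4, 0.0, -1.3]
grip_width: 0.0238
grasp_force: 79.3
now [ 0.5588 -0.3061  0.0691] yaw 182.9 tilt 26.0 roll 0.1 w 0.0237 grip 79 F [-0.  -0.  -0.6] t 24.90
top [418.40431205 178.04378418] [418.         179.28571429] 7 px per mm along x,y,z: [array([-0.01, -0.39]), array([-0.4 , -0.01]), array([ 0.11, -0.09])]
side [331.76660096 143.77703738] None 0 px per mm along x,y,z: [array([-0.28, -0.04]), array([-0.09,  0.12]), array([ 0.01, -0.27])]
now [ 0.5588 -0.3061  0.0691] yaw 182.9 tilt 26.0 roll 0.1 w 0.0237 grip 79 F [-0.  -0.  -0.6] t 24.90
[[[0.47,0.06,0.81,0,0,0,2],[0.48,0.06,0.81,0,0,0,2],[0.47,0.05,0.81,0,0,0.1,2],[0,0,0,0,0,0,2],[0.31,0,-0.15,0,0,0,2],[0.3,0,-0.15,0,0,0,2],[0.31,0,-0.15,0,0,0,2],[0.31,0,-0.15,0,0,0,2],[0.3,0.01,-0.15,0,0,0,2],[0,0,0,0,0,0,2]]] 10
lip [(-32, 57), (-30, 80), (-28, 97), (-26, 108), (-24, 108), (-22, 108), (-20, 108), (-18, 108), (-16, 107), (-14, 107), (-12, 109), (-10, 111), (-8, 110), (-6, 104), (-4, 99), (-2, 108), (0, 137), (2, 177), (4, 199), (6, 209), (8, 212), (10, 210), (12, 211), (14, 205), (16, 190), (18, 162), (20, 147), (22, 153), (24, 171), (26, 173), (28, 142), (30, 100), (32, 58)]
pack [(-32, 43), (-30, 46), (-28, 47), (-26, 43), (-24, 44), (-22, 43), (-20, 45), (-18, 47), (-16, 47), (-14, 60), (-12, 89), (-10, 114), (-8, 128), (-6, 131), (-4, 123), (-2, 114), (0, 112), (2, 117), (4, 127), (6, 135), (8, 132), (10, 121), (12, 103), (14, 85), (16, 75), (18, 82), (20, 81), (22, 83), (24, 88), (26, 89), (28, 89), (30, 82), (32, 69)]
```

```bash
python3 -m pendant '[[[0.47,0.04,0.8,0,0,0,2],[0.47,0.04,0.8,0,0,0,2],[0.47,0.04,0.8,0,0,0,2],[0,0,0,0,0,0,2],[0.3,0,-0.15,0,0,0,2],[0.3,0,-0.15,0,0,0,2],[0.3,0,-0.15,0,0,0,2],[0.3,0,-0.15,0,0,0,2],[0.3,0,-0.15,0,0,0,2],[0,0,0,0,0,0,2]]]'
python3 - <<'E'
from chk import *
from plant import optics
f=optics.grab_frame("top"); s=optics.grab_frame("side"); np.savez("pics/top7.npz",**f);np.savez("pics/side7.npz",**s)
check("long",f,s,3.8)
T=lambda xb,zb,a:tcp("long",xb,zb,a,3.8); print(T(-44.5,1.5,26))
plan([(*T(-51,1.5,4),6,2),(*T(-51,0.3,0),2,2),(*T(-51,0.3,0),2,2)],183)
p=status.get_obs()["eef_pos"]; x,y,yaw,L=SEAT["long"]; a=np.radians(yaw); u=np.array([np.cos(a),np.sin(a),0]);w=np.array([-u[1],u[0],0]); st=np.arange(-32,33,2)
top=f["color"].max(2).astype(np.float32); X=np.array([p[0],p[1],0])
for nm,c,z in [("lip",np.array([x,y,0])+.049*u,.038),("pack",X+.03*u,p[2]+.0038+.03*np.tan(np.radians(26))+.0085)]:
    q=proj(f,c+w*st[:,None]/1000+[0,0,z]).astype(np.float32); v=cv2.remap(top,q[:,0].reshape(1,-1),q[:,1].reshape(1,-1),cv2.INTER_LINEAR)[0]; print(nm,list(zip(st.tolist(),v.astype(int).tolist())))
E
```

```text
t: 25.9
eef_pos: [0.5387, -0.305, 0.0395]
tool_rot: [0.224, -0.024, 0.974, 0.006]
contact_force: [6.0, -0.5, -3.1]
grip_width: 0.0239
grasp_force: 78.8
now [ 0.5389 -0.305   0.0394] yaw 182.8 tilt 26.0 roll -0.1 w 0.0234 grip 79 F [ 5.9  0.5 -3.5] t 26.00
top [415.17710854 188.1970115 ] [415.25 189.75] 4 px per mm along x,y,z: [array([-0.01, -0.39]), array([-0.39, -0.01]), array([ 0.1 , -0.08])]
side [336.98104824 152.50367226] None 0 px per mm along x,y,z: [array([-0.27, -0.04]), array([-0.09,  0.12]), array([ 0.01, -0.26])]
(np.float64(0.5396), np.float64(-0.3053), np.float64(0.041), 182.8, 26)
now [ 0.5389 -0.305   0.0394] yaw 182.8 tilt 26.0 roll -0.1 w 0.0234 grip 79 F [ 5.9  0.5 -3.5] t 26.00
[[[0.1,-0.01,0.22,0.1,3.7,0,2],[0.09,0,0.23,0,3.6,0,2],[0.08,-0.01,0.23,0,3.7,0,2],[0.06,0,0.24,0,3.6,0,2],[0.04,-0.01,0.24,0,3.7,0,2],[0.03,0,0.24,0,3.7,0,2],[0,0,0.22,0,2,0,2],[-0.01,-0.01,0.21,0,2,0,2],[0,0,0,0,0,0,2],[0,0,0,0,0,0,2]]] 10
lip [(-32, 36), (-30, 35), (-28, 32), (-26, 32), (-24, 42), (-22, 104), (-20, 173), (-18, 227), (-16, 241), (-14, 227), (-12, 212), (-10, 201), (-8, 199), (-6, 199), (-4, 201), (-2, 202), (0, 201), (2, 199), (4, 199), (6, 198), (8, 198), (10, 199), (12, 198), (14, 193), (16, 182), (18, 153), (20, 142), (22, 147), (24, 161), (26, 162), (28, 134), (30, 94), (32, 56)]
pack [(-32, 42), (-30, 43), (-28, 46), (-26, 43), (-24, 40), (-22, 38), (-20, 32), (-18, 33), (-16, 43), (-14, 63), (-12, 90), (-10, 115), (-8, 122), (-6, 120), (-4, 112), (-2, 105), (0, 103), (2, 108), (4, 115), (6, 119), (8, 116), (10, 105), (12, 100), (14, 110), (16, 135), (18, 148), (20, 150), (22, 152), (24, 155), (26, 159), (28, 161), (30, 166), (32, 158)]
```

```bash
python3 -m pendant '[[[0.12,-0.01,0.22,0,3.7,0,2],[0.12,-0.01,0.22,0,3.6,0,2],[0.1,-0.01,0.23,0,3.7,0,2],[0.08,-0.02,0.24,0,3.6,0,2],[0.06,-0.02,0.24,0,3.7,0,2],[0.04,-0.02,0.24,0,3.7,0,2],[0,0,0.22,0,2,0,2],[0,0,0.21,0,2,0,2],[0,0,0,0,0,0,2],[0,0,0,0,0,0,2]]]'
python3 - <<'E'
from plan import *
T=lambda xb,zb,a:tcp("long",xb,zb,a,3.8); print(T(-51,.3,0)); cur(183)
E
```

```text
t: 27.0
eef_pos: [0.5397, -0.3053, 0.0203]
tool_rot: [0.001, -0.025, 1.0, 0.001]
contact_force: [6.9, 1.9, 0.8]
grip_width: 0.0241
grasp_force: 79.9
(np.float64(0.5395), np.float64(-0.3053), np.float64(0.0205), 182.8, 0)
now [ 0.5397 -0.3053  0.0203] yaw 182.9 tilt 0.1 roll -0.2 w 0.0241 grip 80 F [6.9 1.9 0.8] t 27.00
```

```bash
python3 -m pendant '[[[0,0,0,0,0,0,3.8],[0,0,0,0,0,0,3.8],[0,0,0,0,0,0,3.8],[0,0,0,0,0,0,3.8],[0,0,0,0,0,0,3.8],[0,0,-2.5,0,0,0,3.8],[0,0,-4,0,0,0,4.5],[0,0,-4,0,0,0,4.5],[0,0,-4,0,0,0,4.5],[0,0,-1,0,0,0,4.5]]]'
python3 -m pendant '[[[4,0,0,0,0,0,4.5],[4,0,0,0,0,0,4.5],[4,0,0,0,0,0,4.5],[4,0,0,0,0,0,4.5],[2,0,0,0,0,0,4.5],[0,0,0,0,0,0,4.5],[0,0,0,0,0,0,4.5],[0,0,0,0,0,0,4.5],[0,0,0,0,0,0,4.5],[0,0,0,0,0,0,4.5]]]'
python3 - <<'E'
from chk import *
from plant import optics
cur(183); f=optics.grab_frame("top"); s=optics.grab_frame("side"); top=f["color"]
for n in SEAT:
    x,y,yaw,L=SEAT[n]; a=np.radians(yaw); u=np.array([np.cos(a),np.sin(a),0]); st=np.arange(-L//2-30,L//2+16,4)
    for nm,g in(("top",f),("side",s)):
        q=proj(g,np.array([x,y,.032])+u*st[:,None]/1000).astype(np.float32); v=cv2.remap(g["color"].max(2).astype(np.float32),q[:,0].reshape(1,-1),q[:,1].reshape(1,-1),cv2.INTER_LINEAR)[0]; print(n,nm,list(zip((st-L//2).tolist(),v.astype(int).tolist())))
    P=np.array([x,y,.032])+u*(L/2000-.005); print("  brass",[brass(g,P,9) for g in(f,s)])
E
```

```text
t: 28.0
eef_pos: [0.5402, -0.3078, 0.1803]
tool_rot: [0.002, -0.025, 1.0, -0.002]
contact_force: [0.2, -0.3, 0.3]
grip_width: 0.045
grasp_force: 0.0
t: 29.0
eef_pos: [0.359, -0.3148, 0.1752]
tool_rot: [-0.001, -0.025, 1.0, 0.001]
contact_force: [0.0, 0.2, 0.5]
grip_width: 0.0445
grasp_force: 0.0
now [ 0.359  -0.3148  0.1752] yaw 182.9 tilt -0.1 roll -0.1 w 0.0445 grip 0 F [0.  0.2 0.5] t 29.00
short top [(-90, 247), (-86, 244), (-82, 200), (-78, 189), (-74, 178), (-70, 176), (-66, 137), (-62, 138), (-58, 165), (-54, 176), (-50, 184), (-46, 189), (-42, 188), (-38, 191), (-34, 194), (-30, 192), (-26, 190), (-22, 191), (-18, 191), (-14, 183), (-10, 173), (-6, 176), (-2, 229), (2, 246), (6, 249), (10, 177), (14, 70)]
short side [(-90, 180), (-86, 187), (-82, 158), (-78, 132), (-74, 117), (-70, 92), (-66, 81), (-62, 91), (-58, 105), (-54, 115), (-50, 121), (-46, 124), (-42, 127), (-38, 130), (-34, 130), (-30, 130), (-26, 129), (-22, 130), (-18, 130), (-14, 129), (-10, 124), (-6, 126), (-2, 144), (2, 180), (6, 202), (10, 182), (14, 118)]
  brass [(array([368.36806973, 202.86796153]), array
[... 1197 characters left out ...]
-48, 197), (-44, 192), (-40, 188), (-36, 165), (-32, 144), (-28, 145), (-24, 147), (-20, 159), (-16, 167), (-12, 179), (-8, 178), (-4, 216), (0, 249), (4, 249), (8, 254), (12, 106)]
long side [(-120, 160), (-116, 167), (-112, 140), (-108, 125), (-104, 121), (-100, 98), (-96, 69), (-92, 64), (-88, 74), (-84, 78), (-80, 78), (-76, 77), (-72, 79), (-68, 80), (-64, 81), (-60, 90), (-56, 99), (-52, 104), (-48, 110), (-44, 109), (-40, 104), (-36, 99), (-32, 89), (-28, 84), (-24, 85), (-20, 87), (-16, 92), (-12, 97), (-8, 109), (-4, 128), (0, 152), (4, 168), (8, 156), (12, 109)]
  brass [(array([411.62415768, 186.90888697]), array([411.4, 187.2]), 5), (array([333.89172435, 161.2591231 ]), None, 0)]
```

```bash
python3 -c "
from plant import job; print(job.job_done())"
```

```text
the job is handed in; nothing more can be done
None
```

All three packs are on charge, each in the cradle of its own length, and the job was handed in at about 29 s; I checked the short and middle packs in pictures, and the long one only by pixel measurements, as my ten views were used up.

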